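# Close and grease a flange bearing

### The job

Get the flange bearing ready and greased: first press the loose yellow end cover down into the hub until it is fully home and level, so that no grease can escape past it. Then take the push-type grease gun out of its drip cup by its square red grip, press its coupler squarely onto the tilted brass grease nipple until it snaps home over the ball head, and push on so that the gun's spring is squeezed by more than half of its travel. Finish while still gripping the gun and holding it pressed like that; do not let go, and leave the masking tape and the ribbon roll where they are.

Things in the scene. Friction and masses are not known exactly. Their poses are not given: they have to be found in the camera images.
- bearing: blue cast four-bolt flange bearing unit on a dark steel plate 116 x 116 x 8 mm, fixed; origin under the plate's centre, z up. Round hub (77 mm across at its top) at the centre, its top rim 54 mm above the origin, with a bore 57 mm across and 9 mm deep for the end cover. The nipple sits on the flank towards this body's -y.
- cover_seat (a point): centre of the flat floor of the hub's bore, 45 mm above the bench; here the centre of the cover's underside comes to rest when the cover is home
- cover: loose round yellow plastic end cover, 54 mm across, 9 mm thick, 40 g; origin at the centre of its underside, z up. At first it only lies on four sprung rubber lips in the bore, about 7 mm too high. Pressed at its middle with some 10 N it slides past them onto the bore's floor and stays; its top is then flush with the hub's rim.
- nipple: brass grease nipple, fixed to the bearing; origin at the centre of its ball head (16 mm across, 67 mm above the bench; neck 9 mm, hexagon 19 mm across at 15 to 21 mm below the ball's centre). +z is the nipple's axis: out of the bearing, leaning 30 degrees from the vertical towards the bearing's -y.
- gun_grip (a point): centre of the grease gun's square red grip with thin black grooves, 32 x 32 x 48 mm; x and y are square to its flats, z runs up the gun's axis, away from the coupler. 24 mm below is the top of a round aluminium collar, 52 mm across, 8 mm thick, on which fingertips can push; an aluminium cap ends 31 mm above. Gun 0.35 kg, hanging coupler down in the drip cup, collar on the rim.
- coupler (a point): point on the gun's axis inside the coupler where the nipple's ball centre sits once snapped home; 102 mm below gun_grip while the gun's spring is slack. Coupler 31 mm across; its funnel mouth (28 mm wide) ends 13.5 mm below this point; four sprung jaws inside are forced over the ball with about 7 N and close behind it. z: the gun's axis, towards the grip.
- nozzle (a joint): how far the nozzle with the coupler is pushed into the gun against the gun's spring: 0 slack, 0.014 m fully in; about 4 N starts it, about 13 N hold it fully in. When the spring is squeezed by j the coupler is 102 mm - j below gun_grip.
- drip_cup: grey drip cup on a round foot (82 mm across), fixed; tube 50 mm outside and 38 mm inside, 92 mm high; origin under its centre. The gun reaches 84 mm down into it, so lift it straight up by that before moving sideways.
- tape: roll of masking tape lying flat, 100 mm across, 25 mm high, bystander, to be left alone; origin under its centre
- ribbon: pinkish red roll of tying ribbon standing on its flat side, 55 mm across, 32 mm high, bystander, to be left alone; origin under its centre
There are look-alikes about, which are no part of the job. What is meant by the cover is not blue or turquoise, and is the larger of those in its own colour.

How it is judged:
By the outcome, as a careful person would: the job done as asked, in the order asked, and still so for the second after the job is handed in, while the arm keeps its last pose, push and grip.
It also fails if it takes over 45 s, if anything falls off the work surface, if the arm or the gripper's body presses on something with over 40 N, if the wrist force passes 120 N, or if a joint passes its speed limit or range.

### The arm

A 6-joint arm with a two-finger parallel gripper is mounted at the origin on the work surface; the furniture and walls round the work are solid. World frame = base frame: x ahead of the robot, y to its left, z up, the work surface at z = 0. Lengths are in m, angles in rad, forces in N, time in s.
With the tool pointing down it reaches from about 0.325 to 0.9 m from the base axis. Payload 6.1 kg.
Tool frame: the origin (TCP) lies at the centre of the arm's flange, where the gripper is bolted on; the fingertips stand 173 mm ahead of it and the grasp point (between the pads) lies 155 mm ahead of it (manip.grasp_offset is the distance from the TCP to the grasp point, in m); y points along the fingers, x is the direction in which the jaws open and shut, and the axes are right-handed (so a half turn about y gives the same grasp; the last joint's range is limited). The gripper opens to 85 mm and grips with 20 to 120 N. Pads are 22 mm wide; open, the fingers measure 114 mm over their backs; the gripper's body (76 mm by 85 mm) begins 54 mm behind the grasp point. The pads swing forward as they close: fully open they stand 13 mm farther back than shut.
Start: joints at [-1.458, 0.22, 1.526, -0, 1.395, -0.126], TCP at [0.148, -0.607, 0.405] pointing down, gripper open.
Joint ranges: [-2.98, 2.98], [-0.91, 2.08], [0.09, 2.57], [-1.24, 4.39], [0.2, 2.65], [-2.68, 2.68]. Speed limits (rad/s): [2.57, 2.57, 3.01, 3.14, 3.14, 3.14].

### API

Orientations are given as a rotation vector (axis times angle).
In Python, from workcell import manip gives the robot as it stands.
- The arm moves only by the tool move_arm, never from a script. Its argument "motion" is a list of rows, each a list of 4 numbers: the shift along the world's x, y, z in m, then the turn about the world's z in rad. A call has 1 to 8 rows; each row is the pose to reach, as a shift and turn from the pose measured when the call began; what a row does not reach only later rows make up. A row lasts 1/12 s, in which the tool goes at most 41.7 mm and 7.16 degrees, less where a joint would pass 70% of its speed; a pose out of reach is approached as far as the arm can. A call with a gripper value outside its range is refused whole. "hand" is the opening, from 0 (shut) to 1 (fully open), set as the call begins (left out, the last holds). The fingers move at their own pace and stop on an object; the grip force is fixed at half the most. Time passes only in rows, so rows that repeat a pose let the fingers close. It gives the time, the measured TCP pose, the force and the opening at its end, in the units of the state.
- manip.get_state(): the state, without advancing time (a new reading comes with each control period).
- manip.snapshot(name): name is "scene" or "top" or "wrist"; returns (picture, depth): 384x512x3 uint8, red, green, blue; 384x512 float32, m along the optical axis (not along the pixel's ray), 0 where there is no reading.
- manip.camera_model(name): a dict with "fx", "fy", "cx", "cy" (pixels), "k1" (the pictures are not rectified: a ray, as slopes to the right and down, at radius r is drawn at 1 + k1 r^2 times it, then the intrinsics apply), "rvec" (rotation vector, rad) and "tvec" (3), from world to camera coordinates, as OpenCV has them; the wrist camera has in their place "mount" (4x4, takes a point from camera to tool coordinates, whose origin is the TCP and whose axes are the tool frame's). Camera axes: x right, y down, z forward; pixel columns grow to the right and rows downward; lengths in m; the calibration is good to about 2 mm. A picture is of the moment at which its call begins: read the wrist's pose just before it. camera_model takes no time and is no camera call.
- manip.finish_job(): hands the job in, once; it reports no verdict.
The state is a dict: "time_s": time; "joint_positions": joint angles; "qvel": joint speeds; "effort": joint torques, N m; "position": TCP position; "tcp_rot": TCP orientation; "contact_force": force on the tool from outside, world axes, zero at the start; "ft_torque": the same for the moment, N m; "opening": opening from 0.0 (shut) to 1.0 (fully open).
Only numpy, scipy, OpenCV 4.12 (cv2) and the standard library are available. Lean on these libraries where they do the work, as an engineer would, in place of code of your own. Each camera call takes 0.05 s, during which the arm holds its last target.

## Working session

There is one attempt and no reset: what is moved stays moved. The work goes in short steps, Python scripts to look and compute and a tool call to move; the robot and the scene stay as the last step left them, time stands still between calls to the robot, and variables do not carry over. Pictures are saved under pics/ and viewed, and the job is handed in when it is done.

Besides the shell and the picture viewer there is one more tool, called after "Call:" as name(argument=value, ...), one argument or row to a line, values as JSON. move_arm: Moves the arm, as the interface text tells. Its arguments: {"type":"object","properties":{"motion":{"type":"array"},"hand":{"type":"number"}},"required":["motion"]}

```bash
mkdir -p pics; ls; cat > h.py <<'E'
import numpy as np, cv2
from workcell import manip
from scipy.spatial.transform import Rotation as R
def snap(name,fn):
    s=manip.get_state(); p,d=manip.snapshot(name)
    np.savez('pics/'+fn+'.npz',p=p,d=d,pos=s['position'],rot=s['tcp_rot'])
    cv2.imwrite('pics/'+fn+'.png',p[:,:,::-1]); return p,d
def cam(name,pos=None,rot=None):
    m=manip.camera_model(name)
    K=np.array([[m['fx'],0,m['cx']],[0,m['fy'],m['cy']],[0,0,1]]); D=np.array([m['k1'],0,0,0.])
    if 'mount' in m:
        M=np.array(m['mount']); T=np.eye(4); T[:3,:3]=R.from_rotvec(rot).as_matrix(); T[:3,3]=pos
        W=T@M; return K,D,W[:3,:3],W[:3,3]
    r=R.from_rotvec(m['rvec']).as_matrix(); return K,D,r.T,-r.T@np.array(m['tvec'])
def ray(c,uv):
    K,D,Rw,o=c
    n=cv2.undistortPoints(np.array(uv,float).reshape(-1,1,2),K,D).reshape(-1,2)
    return o,(Rw@np.c_[n,np.ones(len(n))].T).T
def onz(c,uv,z):
    o,d=ray(c,uv); return o+d*((z-o[2])/d[:,2])[:,None]
def pts(c,uv,depth):
    o,d=ray(c,uv); return o+d*np.asarray(depth)[:,None]
def load(fn,name):
    z=np.load('pics/'+fn+'.npz'); return z['p'],z['d'],cam(name,z['pos'],z['rot'])
def proj(c,X):
    K,D,Rw,o=c; q=(np.atleast_2d(X)-o)@Rw
    return cv2.projectPoints(q.reshape(-1,1,3),np.zeros(3),np.zeros(3),K,D)[0].reshape(-1,2)
E
python3 - <<'E'
from h import *
print(manip.get_state()); print(manip.grasp_offset)
for n in ('scene','top','wrist'):
    snap(n,n+'0'); print(n,manip.camera_model(n))
E
```

```text
pics
{'time_s': 0.0, 'joint_positions': array([-1.45810160e+00,  2.21242431e-01,  1.52761880e+00,  2.14208919e-05,
        1.39467819e+00, -1.26094126e-01]), 'qvel': array([-2.16987709e-03, -5.71078758e-05, -7.34254804e-05, -9.70300691e-04,
        1.99449990e-04, -7.49083813e-04]), 'effort': array([ 2.71815516e-04, -4.96898711e+01, -3.89392340e+01, -2.75196953e-04,
        1.09559717e-02,  9.72486561e-06]), 'position': array([ 0.14780166, -0.60699755,  0.40358473]), 'tcp_rot': array([-1.31129084,  1.03242421, -1.03016698]), 'contact_force': array([ 0.23523936, -0.94640859, -0.72012915]), 'ft_torque': array([-0.04367469, -0.03478536, -0.02399473]), 'opening': 0.9996485299685673}
0.1547
scene {'fx': 453.65255854852677, 'fy': 453.65255854852677, 'cx': 253.79818826296457, 'cy': 187.72125621396515, 'k1': -0.07966249394936573, 'rvec': array([ 1.03315478, -2.24624834,  1.20185355]), 'tvec': array([0.36325611, 0.18491711, 1.21699402])}
top {'fx': 440.77733282797635, 'fy': 440.77733282797635, 'cx': 260.6627544746443, 'cy': 190.24276666981137, 'k1': 0.02155026101453157, 'rvec': array([ 2.16257588, -2.22698054,  0.0419047 ]), 'tvec': array([0.16664218, 0.35652179, 1.02918659])}
wrist {'fx': 329.16098820982813, 'fy': 329.16098820982813, 'cx': 261.79695418439155, 'cy': 192.7344810553321, 'k1': -0.06165400321499433, 'mount': array([[ 9.99999840e-01, -5.66408706e-04, -5.00695186e-06,
         3.91794462e-04],
       [-1.64968332e-04, -2.99686647e-01,  9.54037676e-01,
         3.03033632e-02],
       [-5.41875762e-04, -9.54037522e-01, -2.99686692e-01,
         7.61019743e-02],
       [ 0.00000000e+00,  0.00000000e+00,  0.00000000e+00,
         1.00000000e+00]])}
```

View pics/scene0.png

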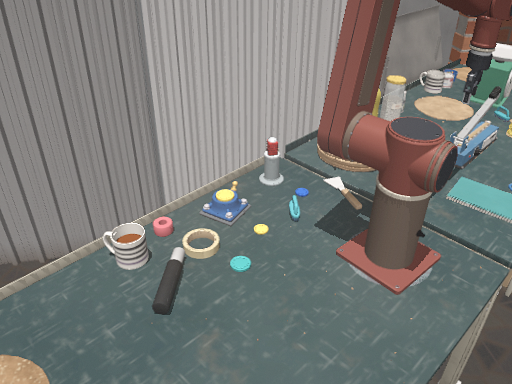

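View pics/top0.png

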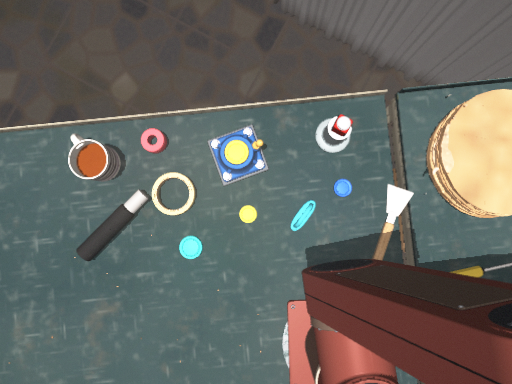

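View pics/wrist0.png

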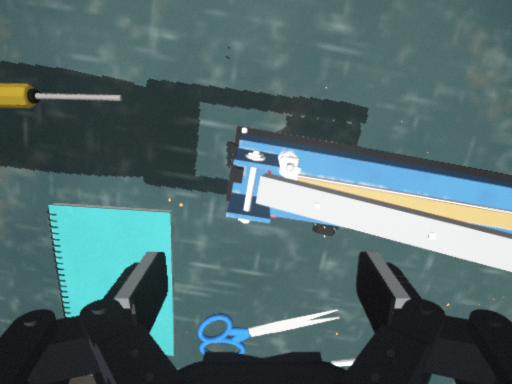

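```bash
python3 - <<'E'
from h import *
s=manip.get_state(); print(R.from_rotvec(s['tcp_rot']).as_matrix().round(3)); 
for n in('scene','top'): c=cam(n); print(n,c[3].round(3),c[2][:,2].round(3))
E
```

```text
[[ 0.237 -0.     0.972]
 [-0.972  0.002  0.237]
 [-0.002 -1.     0.   ]]
scene [-0.45   0.87   0.829] [ 0.629 -0.544 -0.556]
top [0.314 0.149 1.046] [ 0.045  0.006 -0.999]
```

```bash
python3 - <<'E'
from h import *
p,d,c=load('top0','top')
hsv=cv2.cvtColor(p,cv2.COLOR_RGB2HSV)
def blobs(lo,hi,amin=60):
    m=cv2.inRange(hsv,lo,hi); n,l,st,ce=cv2.connectedComponentsWithStats(m)
    return [(ce[i],st[i],l==i) for i in range(1,n) if st[i][4]>amin]
for nm,lo,hi in (('yellow',(22,140,140),(34,255,255)),('brass',(12,120,90),(22,255,255)),('blue',(100,150,60),(125,255,255)),('red',(170,150,80),(180,255,255)),('red0',(0,180,120),(6,255,255))):
    for ce,st,m in blobs(lo,hi):
        dd=np.median(d[m]); P=pts(c,[ce],[dd])[0]
        print(nm,ce.round(1),st,P.round(4))
s=cv2.resize(p[90:260,110:420],None,fx=2.5,fy=2.5,interpolation=cv2.INTER_CUBIC); cv2.imwrite('pics/topcrop.png',s[:,:,::-1])
E
```

```text
yellow [472.2 272.1] [457 268  26   9 148] [ 0.1595 -0.3208  0.0235]
blue [341.4 187.5] [334 179  16  18 135] [ 0.3622 -0.0344  0.0057]
```

View pics/topcrop.png

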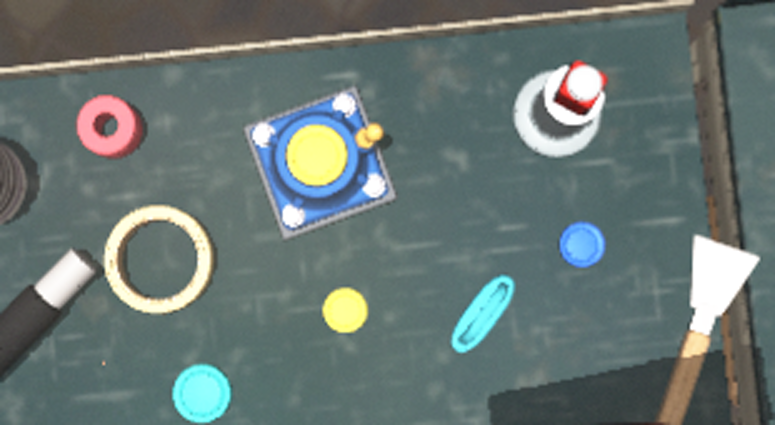

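```bash
python3 - <<'E'
from h import *
p,d,c=load('top0','top')
hsv=cv2.cvtColor(p,cv2.COLOR_RGB2HSV)
for u,v in ((237,152),(248,214),(259,145),(340,120),(230,140)): print(p[v,u],hsv[v,u],d[v,u])
q=[(237,152),(259,145)]
print(onz(c,[(237,152)],.061),onz(c,[(259,145)],.067))
print('cup foot',onz(c,[(110+558/2.5,90+113/2.5)],.01),'grip top',onz(c,[(110+582/2.5,90+83/2.5)],.17))
print('ledge',onz(c,[(240,107),(385,92)],0.0), 'right edge',onz(c,[(390,130),(400,200)],0))
m=cv2.inRange(hsv,(24,110,120),(35,255,255)); n,l,st,ce=cv2.connectedComponentsWithStats(m)
for i in range(1,n):
  if st[i][4]>60: print(ce[i],st[i],pts(c,[ce[i]],[np.median(d[l==i])]))
# wall from depth
for u,v in ((240,60),(340,20),(340,60),(240,100),(340,90)): print(u,v,pts(c,[(u,v)],[d[v,u]]).round(3))
P,D,C=load('scene0','scene')
for u,v in ((200,100),(250,130),(250,60),(330,80)): print(u,v,pts(C,[(u,v)],[D[v,u]]).round(3))
E
```

```text
[255 255 147] [ 30 108 255] 0.9896598
[255 255 151] [ 30 104 255] 1.0401763
[249 216 113] [ 23 139 249] 0.9761687
[254 254 254] [  0   0 254] 0.89970505
[100 161 240] [107 149 240] 1.0001514
[[0.44636252 0.20637135 0.061     ]] [[0.45977064 0.15649508 0.067     ]]
cup foot [[ 0.48611911 -0.01880069  0.01      ]] grip top [[ 0.48303323 -0.01278231  0.17      ]]
ledge [[ 0.56250325  0.19979373  0.        ]
 [ 0.58750771 -0.14730965  0.        ]] right edge [[ 0.49593987 -0.15550473  0.        ]
 [ 0.32888996 -0.17202959  0.        ]]
[236.49085366 151.15853659] [225 140  24  24 328] [[0.44852422 0.20756282 0.05931282]]
[247.74233129 213.71165644] [239 205  18  18 163] [[0.30696315 0.18816932 0.00586237]]
240 60 [[ 0.927  0.229 -0.724]]
340 20 [[ 0.995 -0.146 -0.531]]
340 60 [[ 0.913 -0.176 -0.722]]
240 100 [[ 0.763  0.234 -0.722]]
340 90 [[ 0.792 -0.173 -0.728]]
200 100 [[ 1.021 -0.106  0.092]]
250 130 [[ 0.908 -0.28  -0.059]]
250 60 [[ 0.911 -0.284  0.25 ]]
330 80 [[0.213 0.059 0.447]]
```

Call:
move_arm(
  motion=[
    [0.012,0.033,0,0.07],
    [0.024,0.066,0,0.14],
    [0.036,0.099,0,0.21],
    [0.048,0.132,0,0.28],
    [0.06,0.165,0,0.35],
    [0.072,0.198,0,0.42],
    [0.084,0.231,0,0.49],
    [0.096,0.264,0,0.56],
  ],
  hand=0,
)

```text
time_s: 0.82
position: [0.2439, -0.3414, 0.4035]
tcp_rot: [-1.485, 0.602, -0.6]
contact_force: [0.4, -0.1, 0.5]
opening: 0.002
```

Call:
move_arm(
  motion=[
    [0.012,0.033,0,0.07],
    [0.024,0.066,0,0.14],
    [0.036,0.099,0,0.21],
    [0.048,0.132,0,0.28],
    [0.06,0.165,0,0.35],
    [0.072,0.198,0,0.42],
    [0.084,0.231,0,0.49],
    [0.096,0.264,0,0.56],
  ],
)

```text
time_s: 1.48
position: [0.3399, -0.0756, 0.4035]
tcp_rot: [-1.564, 0.162, -0.161]
contact_force: [0.9, -0.2, -1.0]
opening: 0.002
```

Call:
move_arm(
  motion=[
    [0.012,0.033,-0.005,0.07],
    [0.024,0.066,-0.01,0.14],
    [0.036,0.099,-0.015,0.21],
    [0.048,0.132,-0.02,0.28],
    [0.06,0.165,-0.03,0.35],
    [0.072,0.198,-0.04,0.42],
    [0.084,0.231,-0.05,0.49],
    [0.096,0.254,-0.05,0.56],
  ],
)

```text
time_s: 2.15
position: [0.4351, 0.1809, 0.3511]
tcp_rot: [-1.552, -0.278, 0.285]
contact_force: [-1.0, -1.2, -0.7]
opening: -0.001
```

```bash
python3 - <<'E'
from h import *
s=manip.get_state(); print(s['time_s'],s['position'],s['joint_positions'].round(3),s['contact_force'].round(2))
print(R.from_rotvec(s['tcp_rot']).as_matrix().round(3))
snap('wrist','w1'); snap('top','t1'); snap('scene','s1')
E
```

```text
2.15 [0.43510387 0.18094893 0.35106798] [ 2.260e-01 -1.060e-01  1.971e+00  1.000e-03  1.281e+00 -1.330e-01] [-1.03 -1.15 -0.69]
[[ 0.936 -0.005 -0.351]
 [ 0.351 -0.     0.936]
 [-0.004 -1.     0.001]]
```

View pics/w1.png

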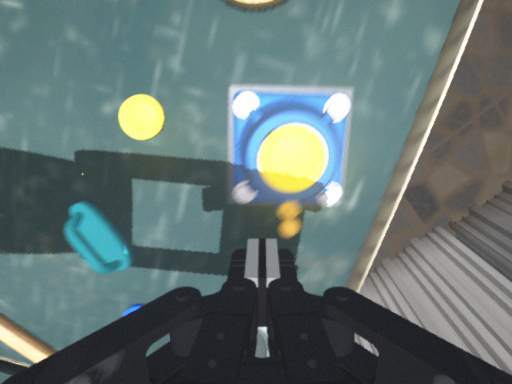

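View pics/s1.png

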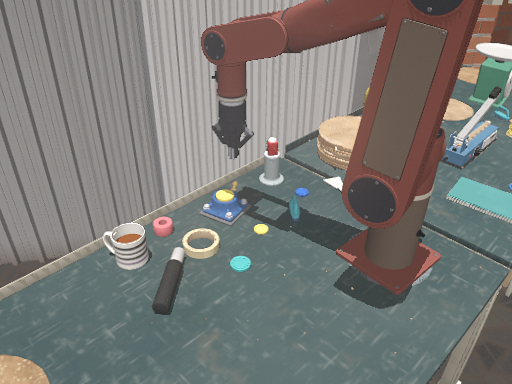

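```bash
python3 - <<'E'
from h import *
p,d,c=load('w1','wrist')
cv2.imwrite('pics/w1c.png',cv2.resize(p[70:260,200:380],None,fx=3,fy=3,interpolation=cv2.INTER_CUBIC)[:,:,::-1])
hsv=cv2.cvtColor(p,cv2.COLOR_RGB2HSV)
def comp(m,amin=30):
    n,l,st,ce=cv2.connectedComponentsWithStats(m)
    return [(l==i,ce[i],st[i]) for i in range(1,n) if st[i][4]>amin]
for m,ce,st in comp(cv2.inRange(hsv,(25,100,100),(35,255,255))):
    ct=max(cv2.findContours(m.astype(np.uint8),0,1)[0],key=len); e=cv2.fitEllipse(ct)
    z=np.median(pts(c,np.argwhere(m)[:,::-1],d[m])[:,2]); P=onz(c,[e[0]],.061)
    E=onz(c,ct.reshape(-1,2),.061); print('yel',e,z,P,'diam',2*np.sqrt(np.prod(np.ptp(E,axis=0)[:2])/4))
for m,ce,st in comp(cv2.inRange(hsv,(12,120,90),(24,255,255))):
    Q=pts(c,np.argwhere(m)[:,::-1],d[m]); print('br',ce,st,Q.mean(0),Q[:,2].max())
# top view
p,d,c=load('top0','top'); hsv=cv2.cvtColor(p,cv2.COLOR_RGB2HSV)
for m,ce,st in comp(cv2.inRange(hsv,(25,90,100),(35,255,255))): print('top yel',ce,st,onz(c,[ce],.061))
for m,ce,st in comp(cv2.inRange(hsv,(10,100,90),(24,255,255))): print('top br',ce,st,onz(c,[ce],.067))
E
```

```text
yel ((141.03948974609375, 116.69123077392578), (44.31108856201172, 45.34172821044922), 137.00946044921875) 0.007011689799068743 [[0.32493869 0.20068804 0.061     ]] diam 0.035639537658426285
yel ((290.1536560058594, 161.64175415039062), (51.18244934082031, 57.00090789794922), 2.6654160022735596) 0.06030560221828912 [[0.44724723 0.20820925 0.061     ]] diam 0.0458593823433838
yel ((313.6593322753906, 144.73573303222656), (10.035282135009766, 21.855684280395508), 150.428466796875) 0.05984034407132774 [[0.45958568 0.22746387 0.061     ]] diam 0.014778251699724538
br [288.55517827 219.12054329] [277 203  24  34 589] [0.4664248  0.15928833 0.05369095] 0.07681483541439879
top yel [236.26258206 151.59956236] [225 140  24  24 457] [[0.44731515 0.20800253 0.061     ]]
top yel [247.62992126 213.6496063 ] [239 205  18  18 254] [[0.30748912 0.18635972 0.061     ]]
top br [452.96285714 175.47857143] [ 427  102   72  116 1400] [[ 0.37870469 -0.26985589  0.067     ]]
top br [505.25581395 109.93023256] [499 107  13   8  43] [[ 0.52061022 -0.39099483  0.067     ]]
top br [470.77941176 138.03431373] [460 131  24  17 204] [[ 0.46056093 -0.31276494  0.067     ]]
top br [502.01666667 138.46666667] [495 135  15   7  60] [[ 0.45735242 -0.38075118  0.067     ]]
top br [257.38636364 143.90909091] [252 139  11  10  44] [[0.46232697 0.16002511 0.067     ]]
top br [ 90.94715984 159.85601057] [ 77 143  29  34 757] [[0.43753448 0.53184217 0.067     ]]
top br [400.46666667 227.62222222] [399 215   4  26  45] [[ 0.26710883 -0.14976916  0.067     ]]
top br [382.63354037 243.7826087 ] [374 231  17  29 161] [[ 0.23276459 -0.10919355  0.067     ]]
top br [470.18942731 271.58590308] [450 266  33  12 227] [[ 0.16735346 -0.29647523  0.067     ]]
```

View pics/w1c.png

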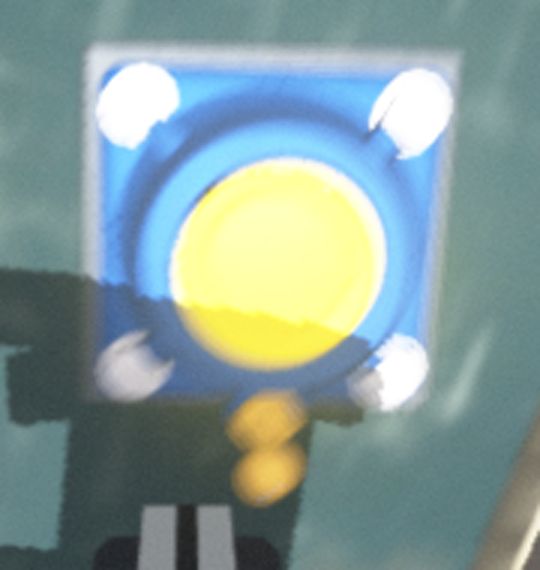

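```bash
python3 - <<'E'
from h import *
p,d,c=load('w1','wrist')
f=lambda L:np.array(L,float)/3+[200,70]
print('cover',onz(c,f([(277.5,263.5)]),.061))
e=onz(c,f([(170,263),(385,263),(277,157),(277,370)]),.061); print('dia',np.linalg.norm(e[0]-e[1]),np.linalg.norm(e[2]-e[3]))
q=onz(c,f([(88,47),(463,49),(432,410),(83,402)]),.008); print(q); print('sides',[np.linalg.norm(q[i]-q[i-1]) for i in range(4)],q.mean(0))
b=onz(c,f([(138,105),(412,112),(392,372),(135,367)]),.03);print(b,b.mean(0))
print('ball',onz(c,f([(268,472)]),.067), d[227,289],pts(c,[(289,227)],[d[227,289]]))
# scene ray & top ray
pt,dt,ct=load('top0','top');
cv2.imwrite('pics/tc.png',cv2.resize(pt[115:190,200:290],None,fx=8,fy=8,interpolation=cv2.INTER_CUBIC)[:,:,::-1])
ps,ds,cs=load('scene0','scene')
cv2.imwrite('pics/sc.png',cv2.resize(ps[125:225,195:295],None,fx=6,fy=6,interpolation=cv2.INTER_CUBIC)[:,:,::-1])
E
```

```text
cover [[0.44784435 0.21175628 0.061     ]]
dia 0.05747629484080136 0.057863109623780815
[[0.37715567 0.24528098 0.008     ]
 [0.48399002 0.28513285 0.008     ]
 [0.52365453 0.17558249 0.008     ]
 [0.41263543 0.13683503 0.008     ]]
sides [np.float64(0.11410231833402078), np.float64(0.11402521404239191), np.float64(0.11650989018093211), np.float64(0.11758658653654984)] [0.44935891 0.21070784 0.008     ]
[[0.39796864 0.2356479  0.03      ]
 [0.47219206 0.26164177 0.03      ]
 [0.4986028  0.18793757 0.03      ]
 [0.42366006 0.16143981 0.03      ]] [0.44810589 0.21166676 0.03      ]
ball [[0.46664879 0.15717427 0.067     ]] 0.2664427 [[0.46451511 0.16021072 0.0746561 ]]
```

View pics/tc.png

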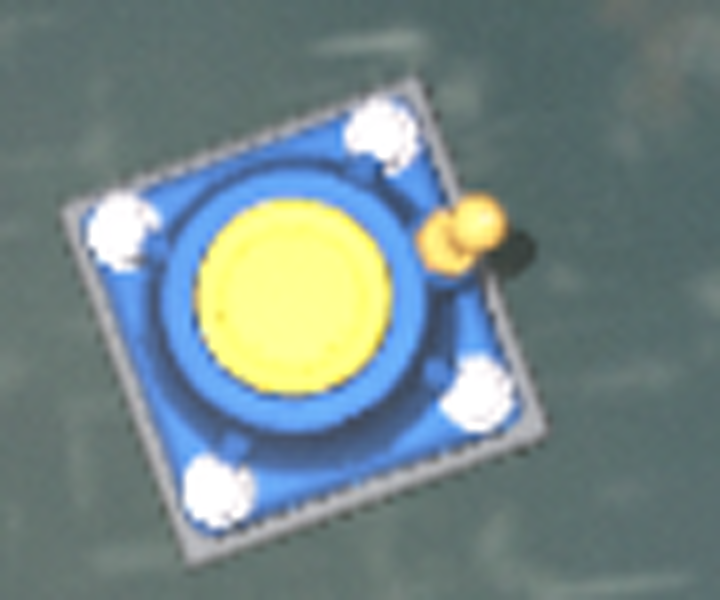

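View pics/sc.png

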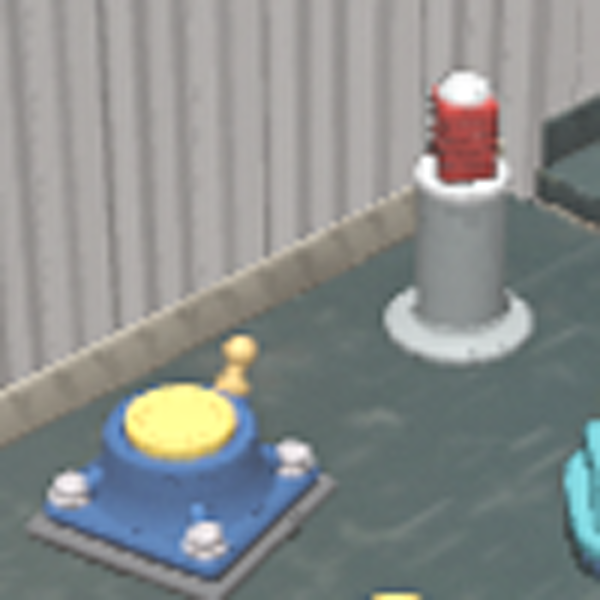

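```bash
python3 - <<'E'
from h import *
ct=cam('top');cs=cam('scene');_,_,cw=load('w1','wrist')
def tri(L):
    A=np.zeros((3,3));b=np.zeros(3)
    for c,uv in L:
        o,d=ray(c,[uv]);d=d[0]/np.linalg.norm(d[0]);M=np.eye(3)-np.outer(d,d);A+=M;b+=M@o
    X=np.linalg.solve(A,b); return X,[(proj(c,X)[0]-uv).round(1) for c,uv in L]
tb=(481/8+200-.5*7/8,223/8+115-.4);sb=(241/6+195-.4,350/6+125-.4);wb=(289.3-.3,227.3-.3)
print('ball top',onz(ct,[tb],.067),'scene',onz(cs,[sb],.067),'w',onz(cw,[wb],.067)); print(tri([(ct,tb),(cs,sb)]),tri([(ct,tb),(cs,sb),(cw,wb)]))
tc=(293/8+200-.4,297/8+115-.4);sc=(181/6+195-.4,421/6+125-.4)
print('cover',onz(ct,[tc],.061),onz(cs,[sc],.061))
q=onz(ct,np.array([(65,212),(413,80),(546,430),(192,562)])/8+[199.6,114.6],.008);print('plate',q.mean(0),[np.linalg.norm(q[i]-q[i-1]) for i in range(4)],np.degrees(np.arctan2(*(q[1]-q[0])[:2])),np.degrees(np.arctan2(*(q[2]-q[1])[:2])))
E
```

```text
ball top [[0.46538882 0.1547963  0.067     ]] scene [[0.46962057 0.15251277 0.067     ]] w [[0.46627465 0.15735626 0.067     ]]
(array([0.46527388, 0.15519562, 0.07023233]), [array([-0.2, -0.2]), array([0.2, 0. ])]) (array([0.46550596, 0.15614791, 0.06954799]), [array([-0.6, -0.2]), array([-0.1,  0.3]), array([-1.2,  2.2])])
cover [[0.44703482 0.20809451 0.061     ]] [[0.44594132 0.2097655  0.061     ]]
plate [0.44707808 0.20820002 0.008     ] [np.float64(0.11055690572492663), np.float64(0.11026027070160345), np.float64(0.11129127393889424), np.float64(0.1114352213359732)] 160.8163131931806 -109.03703715243455
```

Call:
move_arm(
  motion=[
    [0.006,0.014,-0.02,0],
    [0.012,0.028,-0.04,0],
    [0.012,0.028,-0.07,0],
    [0.012,0.028,-0.092,0],
    [0.012,0.028,-0.1,0],
    [0.012,0.028,-0.104,0],
    [0.012,0.028,-0.104,0],
  ],
  hand=0,
)

```text
time_s: 2.88
position: [0.4478, 0.2071, 0.2487]
tcp_rot: [-1.553, -0.276, 0.282]
contact_force: [-0.3, -0.5, 0.2]
opening: -0.004
```

```bash
python3 - <<'E'
from h import *
s=manip.get_state(); print(s['time_s'],s['position'],s['contact_force'].round(2))
snap('wrist','w2'); snap('scene','s2')
p=cv2.imread('pics/s2.png'); cv2.imwrite('pics/s2c.png',cv2.resize(p[100:240,170:310],None,fx=4,fy=4,interpolation=cv2.INTER_CUBIC))
E
```

```text
2.8833 [0.44780773 0.20707101 0.2487274 ] [-0.26 -0.48  0.21]
```

View pics/w2.png

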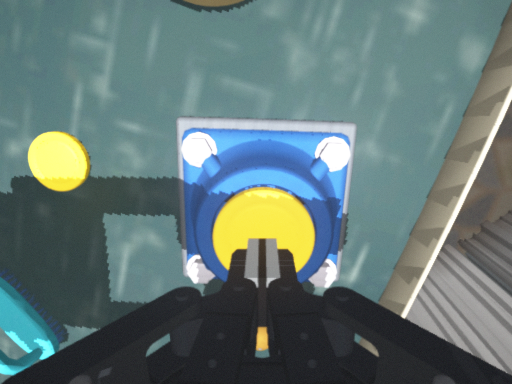

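View pics/s2c.png

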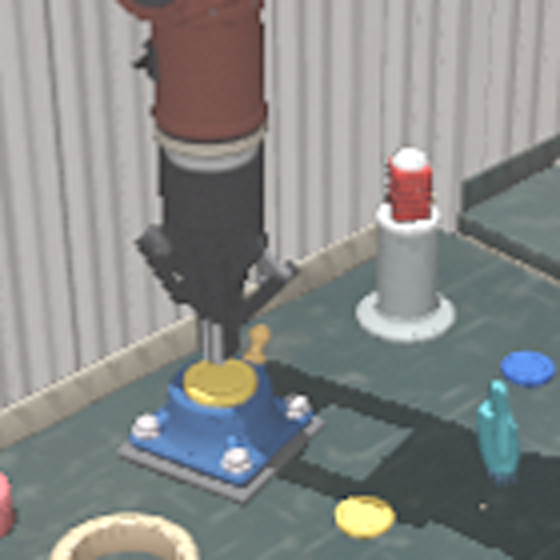

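```bash
python3 - <<'E'
from h import *
p,d,c=load('w2','wrist'); z=np.load('pics/w2.npz')
print('cover L/R/top',onz(c,[(213,237),(315,237),(264,186)],.061))
T=R.from_rotvec(z['rot']).as_matrix()
tip=z['pos']+T@[0,.173,0]; print(tip,proj(c,tip),proj(cam('scene'),[tip,[.447,.209,.061]])-[170,100])
print(4*(proj(cam('scene'),[tip,[.447,.209,.061]])-[170,100]))
E
```

```text
cover L/R/top [[0.42186007 0.20000772 0.061     ]
 [0.4720001  0.21870564 0.061     ]
 [0.4372101  0.23545339 0.061     ]]
[0.44721562 0.20691773 0.07572849] [[262.82031953 254.53307159]] [[55.10553019 90.13729456]
 [54.7528746  94.51776506]]
[[220.42212076 360.54917824]
 [219.01149841 378.07106023]]
```

Call:
move_arm(
  motion=[
    [0,0.002,-0.005,0],
    [0,0.002,-0.01,0],
    [0,0.002,-0.013,0],
    [0,0.002,-0.016,0],
    [0,0.002,-0.016,0],
  ],
)

```text
time_s: 3.4
position: [0.4483, 0.2095, 0.2337]
tcp_rot: [-1.553, -0.278, 0.28]
contact_force: [1.1, -0.3, 0.2]
opening: -0.001
```

Call:
move_arm(
  motion=[
    [0,0,-0.002,0],
    [0,0,-0.004,0],
    [0,0,-0.006,0],
    [0,0,-0.006,0],
  ],
)

```text
time_s: 3.73
position: [0.4484, 0.2095, 0.2275]
tcp_rot: [-1.553, -0.278, 0.28]
contact_force: [0.8, 0.1, -0.3]
opening: 0.002
```

Call:
move_arm(
  motion=[
    [0,0,-0.001,0],
    [0,0,-0.002,0],
    [0,0,-0.003,0],
    [0,0,-0.003,0],
  ],
)

```text
time_s: 4.07
position: [0.4487, 0.2097, 0.2273]
tcp_rot: [-1.553, -0.278, 0.282]
contact_force: [-12.7, -4.1, 27.7]
opening: 0.0
```

```bash
python3 - <<'E'
from h import *
snap('scene','s3')
p=cv2.imread('pics/s3.png'); cv2.imwrite('pics/s3c.png',cv2.resize(p[130:230,190:270],None,fx=6,fy=6,interpolation=cv2.INTER_CUBIC))
E
```

```text
(no output)
```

View pics/s3c.png

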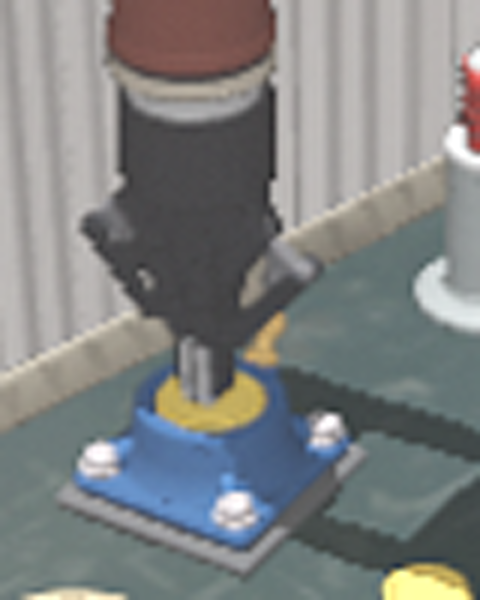

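Call:
move_arm(
  motion=[
    [0,0,0.01,0],
    [0,0,0.03,0],
    [0,0,0.06,0],
    [0,-0.02,0.09,0],
    [0,-0.05,0.12,0],
    [0,-0.08,0.14,0],
    [0.01,-0.11,0.15,0],
    [0.01,-0.12,0.15,0],
  ],
  hand=1,
)

```text
time_s: 4.78
position: [0.4602, 0.0869, 0.3807]
tcp_rot: [-1.556, -0.282, 0.275]
contact_force: [0.0, 0.4, 0.6]
opening: 0.998
```

```bash
python3 - <<'E'
from h import *
snap('wrist','w4');snap('scene','s4')
p,d,c=load('w4','wrist')
hsv=cv2.cvtColor(p,cv2.COLOR_RGB2HSV); m=cv2.inRange(hsv,(25,100,80),(35,255,255))
n,l,st,ce=cv2.connectedComponentsWithStats(m)
for i in range(1,n):
    if st[i][4]>300:
        k=cv2.erode((l==i).astype(np.uint8),np.ones((5,5)))>0; Q=pts(c,np.argwhere(k)[:,::-1],d[k]); A=np.c_[Q[:,:2]-Q[:,:2].mean(0),np.ones(len(Q))]; print(ce[i],np.linalg.lstsq(A,Q[:,2],rcond=None)[0])
p=cv2.imread('pics/s4.png'); cv2.imwrite('pics/s4c.png',cv2.resize(p[130:230,190:300],None,fx=6,fy=6,interpolation=cv2.INTER_CUBIC))
E
```

```text
[146.26022305  16.00743494] [ 1.56777494 -0.66506095  0.01004406]
[296.53432099  34.29975309] [-0.05365671 -0.31535628  0.05504194]
[293.39403974  97.98344371] [ 0.11554893 -0.13116067  0.05795247]
```

View pics/w4.png

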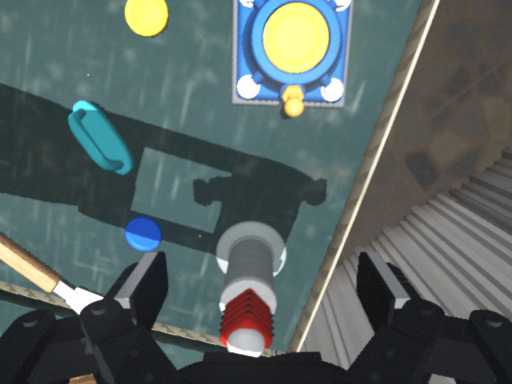

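View pics/s4c.png

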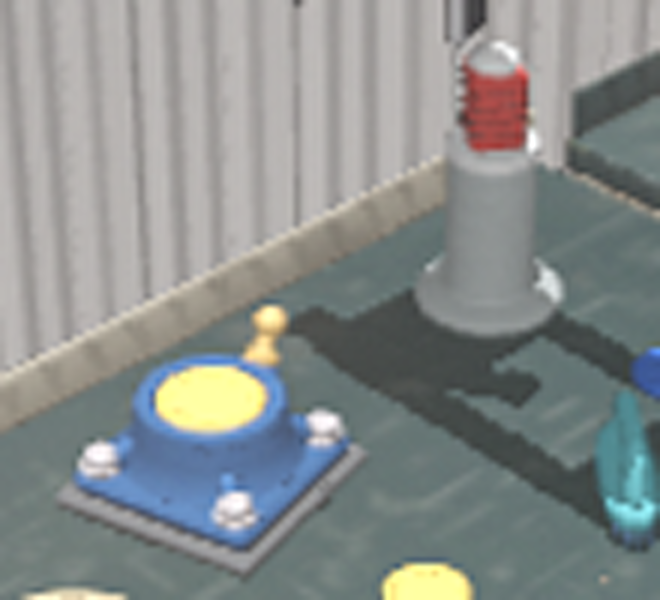

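```bash
python3 - <<'E'
from h import *
p,d,c=load('top0','top')
cv2.imwrite('pics/tg.png',cv2.resize(p[100:165,305:370],None,fx=9,fy=9,interpolation=cv2.INTER_CUBIC)[:,:,::-1])
p,d,c=load('w4','wrist')
cv2.imwrite('pics/wg.png',cv2.resize(p[210:370,190:310],None,fx=5,fy=3.75,interpolation=cv2.INTER_CUBIC)[:,:,::-1])
p,d,c=load('scene0','scene')
cv2.imwrite('pics/sg.png',cv2.resize(p[130:190,250:295],None,fx=10,fy=10,interpolation=cv2.INTER_CUBIC)[:,:,::-1])
p,d=snap('top','t4');c=cam('top');hsv=cv2.cvtColor(p,cv2.COLOR_RGB2HSV); m=cv2.inRange(hsv,(25,80,80),(35,255,255));
m[:, :215]=0;m[:,255:]=0;m[:130]=0;m[180:]=0
k=cv2.erode(m,np.ones((5,5)))>0; Q=pts(c,np.argwhere(k)[:,::-1],d[k]); A=np.c_[Q[:,:2]-Q[:,:2].mean(0),np.ones(len(Q))]; print(len(Q),np.linalg.lstsq(A,Q[:,2],rcond=None)[0],Q[:,2].std(),Q.mean(0))
E
```

```text
280 [-3.55833281 -1.52232539  0.06011223] 0.0835983346904267 [0.44676538 0.20784071 0.06011223]
```

View pics/tg.png

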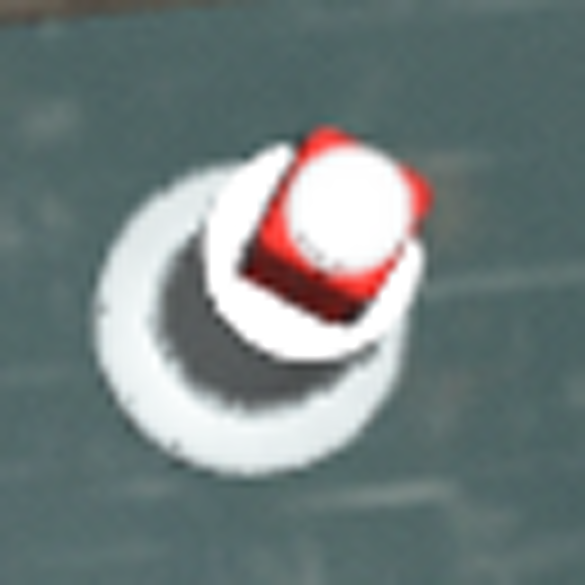

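View pics/wg.png

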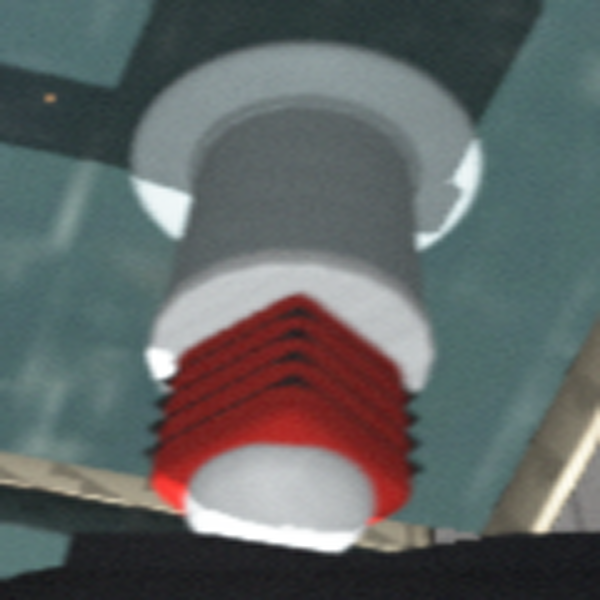

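View pics/sg.png

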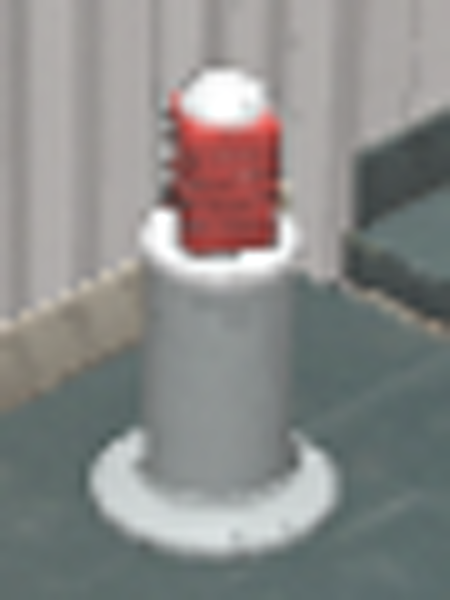

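```bash
python3 - <<'E'
from h import *
c=cam('top'); f=lambda L:np.array(L,float)/9+[304.6,99.6]
print('cap',onz(c,f([(349,208)]),.153)); print('foot',onz(c,f([(250,320)]),.006), 'diam',np.linalg.norm(np.diff(onz(c,f([(97,320),(405,320)]),.006),axis=0)))
e=onz(c,f([(243,270),(350,322)]),.1);print('edge bot',e,np.degrees(np.arctan2(*(e[0]-e[1])[[1,0]])),np.linalg.norm(e[0]-e[1]))
e=onz(c,f([(258,240),(325,130),(435,192)]),.148);print('top',e,[np.degrees(np.arctan2(*(e[1]-e[i])[[1,0]])) for i in (0,2)],np.linalg.norm(e[0]-e[1]),np.linalg.norm(e[2]-e[1]),(e[0]+e[2])/2)
_,_,w=load('w4','wrist'); g=lambda L:np.array(L,float)/[5,3.75]+[189.6,209.6]
print('w foot',onz(w,g([(308,165)]),.006),'foot L/R',onz(w,g([(130,165),(484,165)]),.006),'collar',onz(w,g([(158,350),(432,350)]),.1).mean(0),'cap L/R',onz(w,g([(186,490),(374,490)]),.153).mean(0))
e=onz(w,g([(176,362),(300,295),(404,363)]),.1);print('w edge',[np.degrees(np.arctan2(*(e[1]-e[i])[[1,0]])) for i in (0,2)],[np.linalg.norm(e[1]-e[i]) for i in (0,2)])
C=cam('scene');h=lambda L:np.array(L,float)/10+[249.5,129.5]
print('s foot',onz(C,h([(215,490)]),.006),'s cap',onz(C,h([(223,97)]),.153))
E
```

```text
cap [[ 0.48727668 -0.01713977  0.153     ]]
foot [[ 0.48695028 -0.01751192  0.006     ]] diam 0.08087900423144755
edge bot [[ 0.48341801 -0.00117597  0.1       ]
 [ 0.47009144 -0.02626428  0.1       ]] 62.02336859498585 0.02840811364807832
top [[ 0.48158009  0.00282238  0.148     ]
 [ 0.50628741 -0.01327757  0.148     ]
 [ 0.49128339 -0.03769246  0.148     ]] [np.float64(-33.08934543518655), np.float64(58.427445171072755)] 0.02949000552378436 0.028656718391642327 [ 0.48643174 -0.01743504  0.148     ]
w foot [[ 0.48658915 -0.0182533   0.006     ]] foot L/R [[ 0.44756006 -0.03272037  0.006     ]
 [ 0.52519044 -0.00406624  0.006     ]] collar [ 0.48667979 -0.01779268  0.1       ] cap L/R [ 0.48440709 -0.01256127  0.153     ]
w edge [np.float64(60.155805840782136), np.float64(154.31884675993913)] [np.float64(0.02949560268228009), np.float64(0.026679850817996786)]
s foot [[ 0.48544642 -0.01483515  0.006     ]] s cap [[ 0.48851587 -0.01626515  0.153     ]]
```

Call:
move_arm(
  motion=[
    [0.003,-0.013,0,-0.11],
    [0.007,-0.026,0,-0.22],
    [0.01,-0.039,0,-0.33],
    [0.013,-0.052,0,-0.44],
    [0.017,-0.066,0,-0.55],
    [0.02,-0.08,0,-0.66],
    [0.023,-0.094,0,-0.77],
    [0.0265,-0.104,0,-0.88],
  ],
  hand=1,
)

```text
time_s: 5.6
position: [0.4847, -0.0142, 0.375]
tcp_rot: [-1.529, 0.42, -0.411]
contact_force: [0.2, 0.2, 0.6]
opening: 1.0
```

```bash
python3 - <<'E'
from h import *
s=manip.get_state(); print(s['position'],s['joint_positions'].round(3)); M=R.from_rotvec(s['tcp_rot']).as_matrix(); print(M.round(3),np.degrees(np.arctan2(M[1,0],M[0,0])))
print(M@[0,.155,0]+s['position'])
snap('wrist','w5');
E
```

```text
[ 0.48467489 -0.01422843  0.37502363] [-0.193 -0.094  1.913  0.002  1.328  0.337]
[[ 0.863 -0.005  0.506]
 [-0.505  0.003  0.863]
 [-0.006 -1.     0.   ]] -30.36479127790374
[ 0.48387982 -0.01374946  0.22002641]
```

View pics/w5.png

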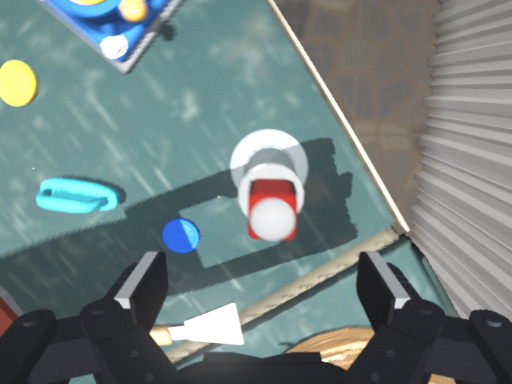

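Call:
move_arm(
  motion=[
    [0.003,-0.0035,-0.005,0],
    [0.003,-0.0035,-0.025,0],
    [0.003,-0.0035,-0.05,0],
    [0.003,-0.0035,-0.075,0],
    [0.003,-0.0035,-0.088,0],
    [0.003,-0.0035,-0.093,0],
    [0.003,-0.0035,-0.093,0],
  ],
  hand=1,
)

```text
time_s: 6.23
position: [0.4872, -0.0177, 0.2798]
tcp_rot: [-1.529, 0.426, -0.411]
contact_force: [-0.1, -0.6, 0.7]
opening: 0.998
```

```bash
python3 - <<'E'
from h import *
snap('wrist','w6');snap('scene','s6')
p=cv2.imread('pics/s6.png'); cv2.imwrite('pics/s6c.png',cv2.resize(p[60:200,210:330],None,fx=4,fy=4,interpolation=cv2.INTER_CUBIC))
E
```

```text
(no output)
```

View pics/w6.png

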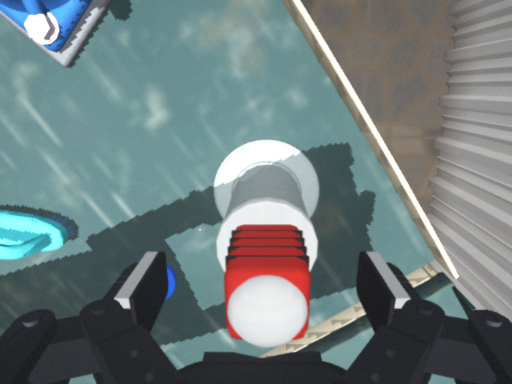

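View pics/s6c.png

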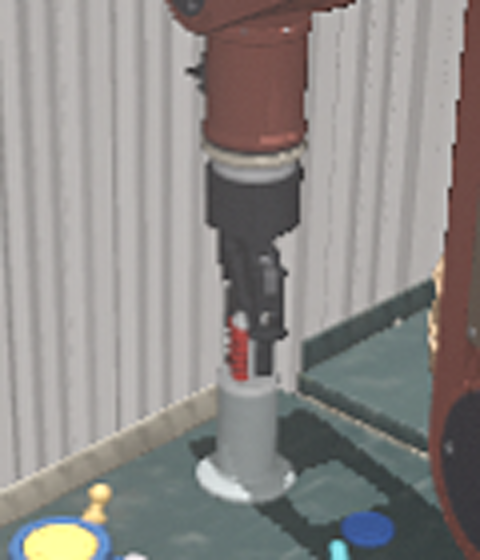

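Call:
move_arm(
  motion=[
    [0,0,0.003,0],
    [0,0,0.003,0],
    [0,0,0.003,0],
    [0,0,0.003,0],
    [0,0,0.003,0],
    [0,0,0.003,0],
  ],
  hand=0,
)

```text
time_s: 6.83
position: [0.4887, -0.0184, 0.2862]
tcp_rot: [-1.529, 0.422, -0.416]
contact_force: [-1.0, 0.4, 5.3]
opening: 0.367
```

Call:
move_arm(
  motion=[
    [0,0,0.005,0],
    [0,0,0.01,0],
    [0,0,0.01,0],
    [0,0,0.01,0],
  ],
  hand=0,
)

```text
time_s: 7.17
position: [0.4887, -0.0184, 0.2963]
tcp_rot: [-1.529, 0.422, -0.417]
contact_force: [-0.6, -0.7, -3.6]
opening: 0.372
```

```bash
python3 - <<'E'
from h import *
snap('wrist','w7');snap('scene','s7')
p=cv2.imread('pics/s7.png'); cv2.imwrite('pics/s7c.png',cv2.resize(p[60:200,210:330],None,fx=4,fy=4,interpolation=cv2.INTER_CUBIC))
E
```

```text
(no output)
```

View pics/w7.png

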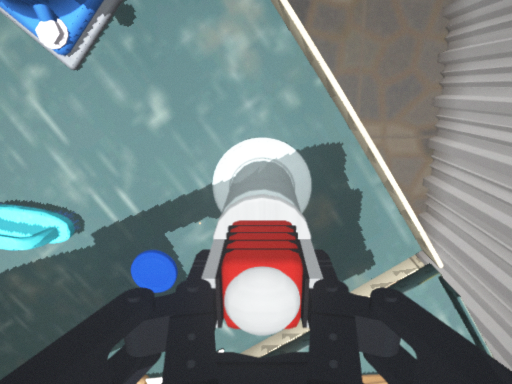

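View pics/s7c.png

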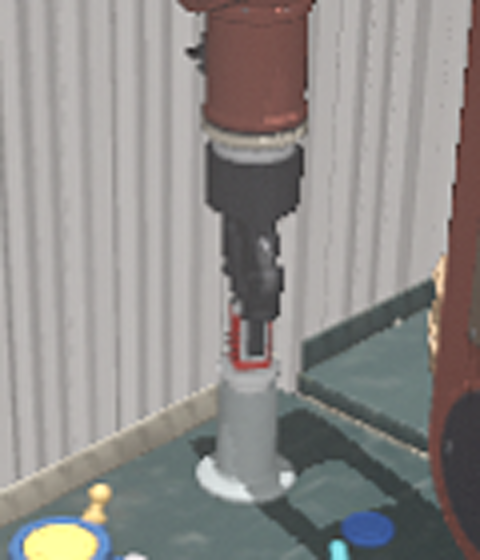

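Call:
move_arm(
  motion=[
    [0,0,0.01,0],
    [0,0,0.025,0],
    [0,0,0.04,0],
    [0,0,0.052,0],
    [0,0,0.058,0],
    [0,0,0.058,0],
  ],
)

```text
time_s: 7.77
position: [0.4891, -0.0184, 0.3559]
tcp_rot: [-1.528, 0.42, -0.419]
contact_force: [0.6, 0.3, -3.5]
opening: 0.362
```

Call:
move_arm(
  motion=[
    [-0.002,-0.003,0,0],
    [-0.004,-0.006,0,0],
    [-0.006,-0.01,0,0],
    [-0.008,-0.013,0,0],
    [-0.008,-0.013,0,0],
  ],
)

```text
time_s: 8.18
position: [0.4809, -0.0315, 0.3558]
tcp_rot: [-1.527, 0.42, -0.419]
contact_force: [1.9, 4.6, -1.2]
opening: 0.365
```

Call:
move_arm(
  motion=[
    [-0.003,-0.005,0,0],
    [-0.006,-0.01,0,0],
    [-0.009,-0.015,-0.001,0],
    [-0.012,-0.02,-0.002,0],
    [-0.015,-0.026,-0.003,0],
    [-0.018,-0.032,-0.005,0],
    [-0.021,-0.037,-0.006,0],
    [-0.021,-0.037,-0.006,0],
  ],
)

```text
time_s: 8.85
position: [0.4595, -0.0688, 0.3492]
tcp_rot: [-1.526, 0.422, -0.419]
contact_force: [1.2, 3.9, -1.6]
opening: 0.371
```

```bash
python3 - <<'E'
from h import *
snap('wrist','w8');snap('scene','s8')
p=cv2.imread('pics/s8.png'); cv2.imwrite('pics/s8c.png',cv2.resize(p[40:200,210:330],None,fx=4,fy=4,interpolation=cv2.INTER_CUBIC))
E
```

```text
(no output)
```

View pics/w8.png

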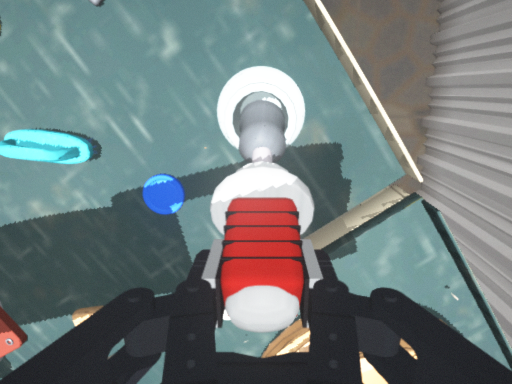

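View pics/s8c.png

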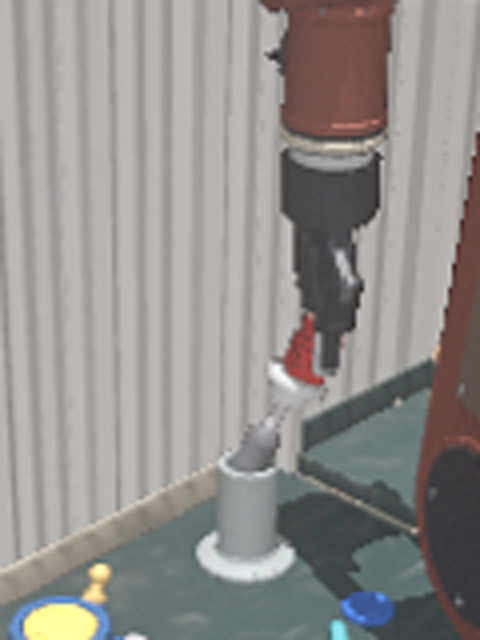

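Call:
move_arm(
  motion=[
    [0,0,0.01,0],
    [0,0,0.025,0],
    [0,0,0.045,0],
    [0.003,0.015,0.05,0.12],
    [0.008,0.03,0.05,0.24],
    [0.013,0.05,0.05,0.36],
    [0.018,0.07,0.05,0.48],
    [0.022,0.09,0.05,0.6],
  ],
)

```text
time_s: 9.62
position: [0.4818, 0.0219, 0.3999]
tcp_rot: [-1.57, -0.052, 0.057]
contact_force: [0.3, -0.4, -2.2]
opening: 0.368
```

Call:
move_arm(
  motion=[
    [0.003,0.015,0,0.12],
    [0.006,0.03,0,0.24],
    [0.006,0.03,0,0.27],
    [0.006,0.03,0,0.27],
  ],
)

```text
time_s: 9.95
position: [0.4877, 0.0524, 0.4001]
tcp_rot: [-1.556, -0.265, 0.272]
contact_force: [-0.2, -0.2, -3.4]
opening: 0.367
```

```bash
python3 - <<'E'
from h import *
s=manip.get_state(); M=R.from_rotvec(s['tcp_rot']).as_matrix(); print(s['position'],np.degrees(np.arctan2(M[1,0],M[0,0])),M.round(3),s['joint_positions'].round(2))
snap('wrist','w9');snap('scene','s9');snap('top','t9')
p=cv2.imread('pics/s9.png'); cv2.imwrite('pics/s9c.png',cv2.resize(p[40:210,180:320],None,fx=4,fy=4,interpolation=cv2.INTER_CUBIC))
p=cv2.imread('pics/t9.png'); cv2.imwrite('pics/t9c.png',cv2.resize(p[90:210,190:360],None,fx=4,fy=4,interpolation=cv2.INTER_CUBIC))
E
```

```text
[0.48772848 0.05241483 0.4001331 ] 19.613339890555704 [[ 0.942 -0.004 -0.336]
 [ 0.336 -0.003  0.942]
 [-0.005 -1.    -0.001]] [-0.05 -0.1   1.87 -0.    1.37 -0.39]
```

View pics/w9.png

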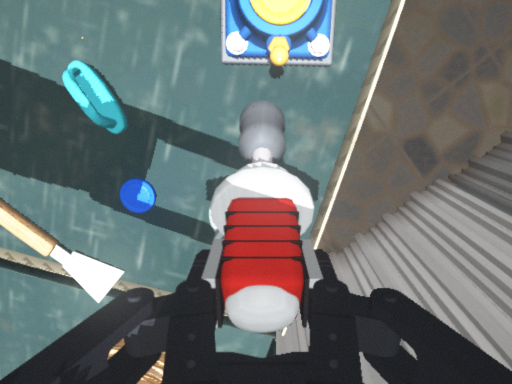

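View pics/s9c.png

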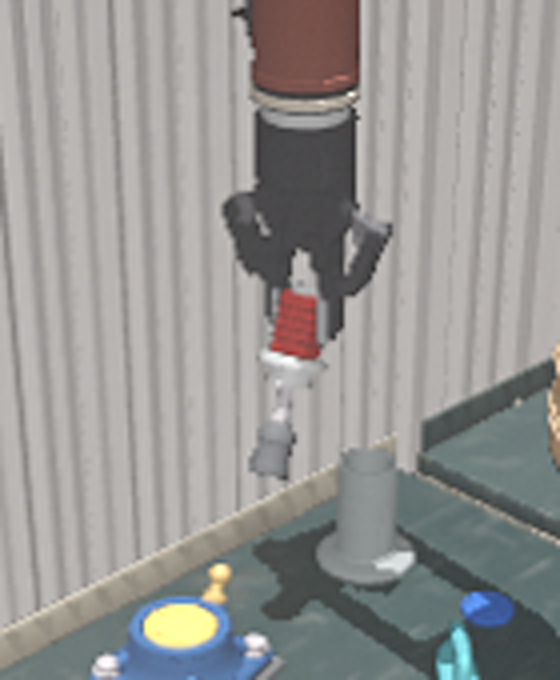

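View pics/t9c.png

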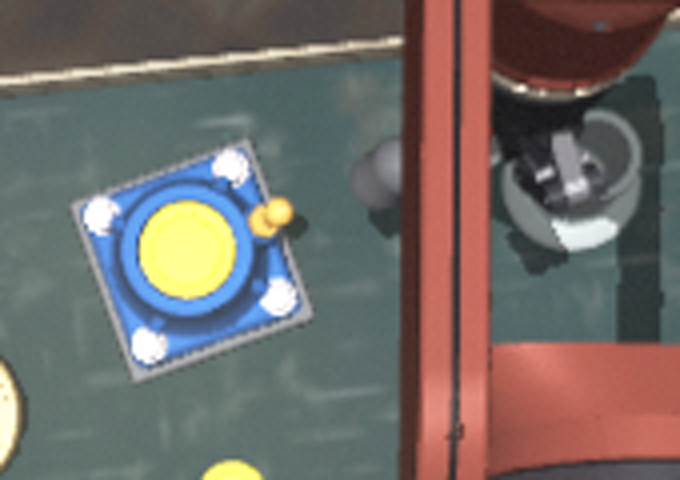

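```bash
python3 - <<'E'
from h import *
p,d,c=load('w9','wrist')
cv2.imwrite('pics/w9c.png',cv2.resize(p[90:340,195:330],None,fx=4.4,fy=2.4,interpolation=cv2.INTER_CUBIC)[:,:,::-1])
for v in range(94,330,3): print(v,p[v,262],round(float(d[v,262]),4),end=' | ')
E
```

```text
94 [ 94 127 127] 0.3531 | 97 [ 95 126 129] 0.3539 | 100 [110 132 133] 0.3539 | 103 [137 142 149] 0.2153 | 106 [147 152 159] 0.2132 | 109 [152 159 167] 0.2121 | 112 [146 152 158] 0.211 | 115 [147 154 161] 0.2074 | 118 [143 150 157] 0.2034 | 121 [140 148 153] 0.2001 | 124 [156 163 169] 0.1978 | 127 [170 176 185] 0.1949 | 130 [178 186 193] 0.1945 | 133 [190 197 206] 0.1947 | 136 [197 204 212] 0.1958 | 139 [206 212 221] 0.1936 | 142 [200 205 214] 0.1934 | 145 [189 195 203] 0.1945 | 148 [242 241 244] 0.1922 | 151 [247 246 249] 0.1926 | 154 [248 246 249] 0.1899 | 157 [247 246 248] 0.1888 | 160 [190 187 194] 0.1856 | 163 [215 219 220] 0.1666 | 166 [206 213 212] 0.1639 | 169 [250 251 251] 0.1483 | 172 [253 253 254] 0.1479 | 175 [254 255 255] 0.146 | 178 [255 255 255] 0.1461 | 181 [255 255 255] 0.1465 | 184 [255 255 255] 0.1486 | 187 [255 255 255] 0.1496 | 190 [255 255 255] 0.1504 | 193 [245 246 248] 0.1519 | 196 [206 208 209] 0.1532 | 199 [165  69  69] 0.1491 | 202 [187  70  68] 0.1471 | 205 [190  69  69] 0.1445 | 208 [189  70  67] 0.1442 | 211 [125  61  62] 0.1443 | 214 [187  66  62] 0.142 
[... 317 characters left out ...]
 | 253 [188  45  43] 0.1263 | 256 [149  42  41] 0.1267 | 259 [179  45  42] 0.1264 | 262 [187  48  44] 0.1232 | 265 [186  45  39] 0.1232 | 268 [185  44  40] 0.1209 | 271 [186  45  40] 0.1213 | 274 [192  46  45] 0.1201 | 277 [200  49  45] 0.1198 | 280 [210  52  49] 0.1178 | 283 [215  54  51] 0.1187 | 286 [201 198 201] 0.1184 | 289 [213 217 219] 0.1173 | 292 [216 220 221] 0.1182 | 295 [219 223 224] 0.1167 | 298 [222 225 226] 0.1153 | 301 [220 225 226] 0.116 | 304 [223 227 227] 0.1159 | 307 [217 221 221] 0.1164 | 310 [219 224 225] 0.1173 | 313 [215 218 219] 0.1176 | 316 [211 215 215] 0.1191 | 319 [213 216 218] 0.12 | 322 [208 211 214] 0.1225 | 325 [197 202 203] 0.1236 | 328 [192 196 198] 0.124 |
```

View pics/w9c.png

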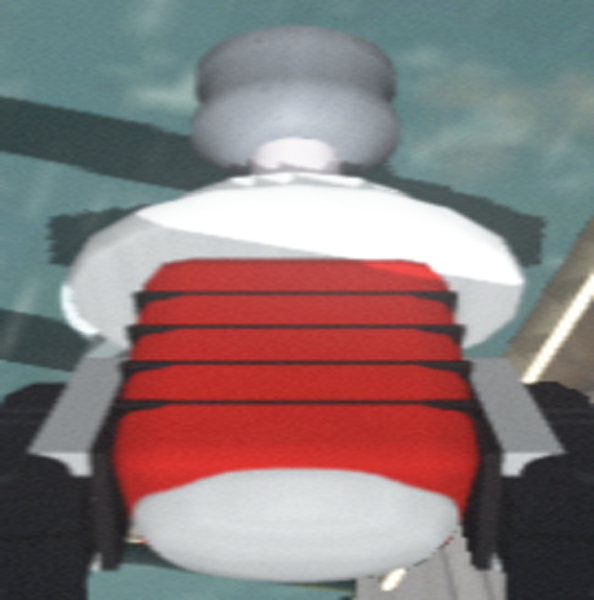

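```bash
cat > gun.py <<'E'
from h import *
def gun(fn,r0=202,r1=272,u0=228,u1=298):
    p,d,c=load(fn,'wrist'); z=np.load('pics/'+fn+'.npz'); T=R.from_rotvec(z['rot']).as_matrix()
    hsv=cv2.cvtColor(p,cv2.COLOR_RGB2HSV).astype(int); m=((hsv[...,0]<8)|(hsv[...,0]>172))&(hsv[...,1]>130)
    k=np.zeros_like(m); k[r0:r1,u0:u1]=True; k&=m
    k&=cv2.erode(m.astype(np.uint8),np.ones((3,3)))>0
    Q=(pts(c,np.argwhere(k)[:,::-1],d[k])-z['pos'])@T   # tool coords
    for _ in range(4):
        q0=Q.mean(0); n=np.linalg.svd(Q-q0)[2][2]; n*=np.sign(n[2]); r=(Q-q0)@n; Q=Q[abs(r)<2*r.std()+1e-6]
    print('normal tool',n.round(4),'rms',r.std(),'tilt deg',np.degrees(np.arctan2(n[1],n[2])),'yaw',np.degrees(np.arctan2(n[0],n[2])))
    return p,d,c,z,T,q0,n
if __name__=='__main__':
    import sys
    p,d,c,z,T,q0,n=gun('w9')
    # grip bottom/top edges on the face plane
    o,dd=ray(c,[(262,198),(262,284.5),(226,240),(301,240)]); o=(o-z['pos'])@T; dd=dd@T
    X=o+dd*(((q0-o)@n)/(dd@n))[:,None]; print(X.round(4))
    print('face len',np.linalg.norm(X[0]-X[1]),'face width',np.linalg.norm(X[2]-X[3]))
E
python3 gun.py
```

```text
normal tool [ 0.0048 -0.4348  0.9005] rms 0.00045176998783447674 tilt deg -25.772906428247616 yaw 0.30789960089136864
[[-0.0004  0.1721  0.0291]
 [-0.0004  0.1321  0.0098]
 [-0.0148  0.1502  0.0186]
 [ 0.0153  0.1504  0.0185]]
face len 0.044406259884551796 face width 0.030073978664860505
```

```bash
cat >> gun.py <<'E'
    W=lambda t:(T@np.array(t))+z['pos']
    print('face at row 298',); o,dd=ray(c,[(262,298)]);o=(o-z['pos'])@T;dd=dd@T;Y=o+dd*(((q0-o)@n)/(dd@n))[:,None];print(np.linalg.norm(Y[0]-X[0]))
    for th in (22,24,25.8,28,30):
        t=np.radians(th); a=np.array([0,-np.cos(t),-np.sin(t)]); nn=np.array([0,-np.sin(t),np.cos(t)])
        b=X[0]-.016*nn; g=b+.024*a; cp=g-.102*a; m=g-.1155*a
        ang=np.linspace(0,2*np.pi,60); ring=lambda C,r:np.array([C+r*(np.cos(k)*nn+np.sin(k)*np.array([1,0,0])) for k in ang])
        pr=lambda C,r:proj(c,ring(C,r)@T.T+z['pos'])
        M=pr(m,.0155); C=pr(b,.026); print(th,'g',g.round(4),'cpl',cp.round(4),'mouth rows',M[:,1].min().round(1),'cols',M[:,0].min().round(1),M[:,0].max().round(1),'collar',C[:,1].min().round(1),C[:,0].min().round(1),C[:,0].max().round(1))
E
python3 gun.py
```

```text
normal tool [ 0.0048 -0.4348  0.9005] rms 0.00045176998783447674 tilt deg -25.772906428247616 yaw 0.30789960089136864
[[-0.0004  0.1721  0.0291]
 [-0.0004  0.1321  0.0098]
 [-0.0148  0.1502  0.0186]
 [ 0.0153  0.1504  0.0185]]
face len 0.044406259884551796 face width 0.030073978664860505
face at row 298
0.04971641427825453
22 g [-0.0004  0.1559  0.0053] cpl [-0.0004  0.2504  0.0435] mouth rows 110.5 cols 239.9 284.1 collar 180.4 208.2 315.8
24 g [-0.0004  0.1567  0.0047] cpl [-0.0004  0.2499  0.0462] mouth rows 106.1 cols 239.8 284.3 collar 180.9 208.3 315.7
25.8 g [-0.0004  0.1575  0.0042] cpl [-0.0004  0.2493  0.0486] mouth rows 102.1 cols 239.6 284.4 collar 181.4 208.4 315.6
28 g [-0.0004  0.1584  0.0037] cpl [-0.0004  0.2485  0.0516] mouth rows 97.2 cols 239.4 284.6 collar 182.0 208.6 315.5
30 g [-0.0004  0.1593  0.0032] cpl [-0.0004  0.2477  0.0542] mouth rows 92.8 cols 239.2 284.8 collar 182.6 208.7 315.4
```

```bash
python3 - <<'E'
from h import *
p,d,c=load('w9','wrist')
cv2.imwrite('pics/w9n.png',cv2.resize(p[0:110,210:350],None,fx=5,fy=5,interpolation=cv2.INTER_CUBIC)[:,:,::-1])
z=np.load('pics/w9.npz');T=R.from_rotvec(z['rot']).as_matrix()
print('coupler world',T@[-.0004,.2493,.0489]+z['pos'],'grip',T@[-.0004,.1575,.0042]+z['pos'])
print(proj(c,[[.466,.156,.067],[.466,.1575,.067],T@[-.0004,.2493,.0489]+z['pos']]))
E
```

```text
coupler world [0.4699596  0.09768676 0.15078078] grip [0.48532427 0.05582213 0.2426318 ]
[[280.85404874  55.16130404]
 [281.46232282  53.42549464]
 [261.99197428 132.83859872]]
```

View pics/w9n.png

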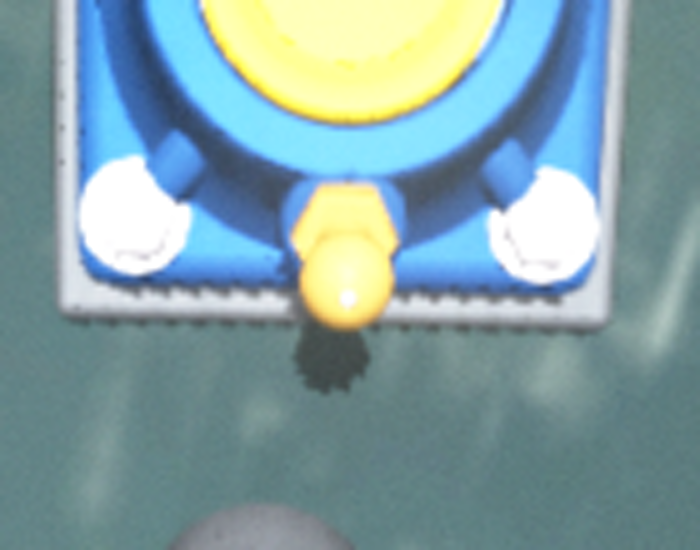

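Call:
move_arm(
  motion=[
    [0.002,0.01,-0.01,0],
    [0.003,0.02,-0.02,0],
    [0.005,0.029,-0.032,0],
    [0.004,0.033,-0.04,0],
    [0.002,0.038,-0.049,0],
    [0,0.0434,-0.0578,0],
    [0,0.0434,-0.0578,0],
    [0,0.0434,-0.0578,0],
  ],
)

```text
time_s: 10.77
position: [0.4873, 0.0952, 0.3413]
tcp_rot: [-1.556, -0.261, 0.27]
contact_force: [0.4, -0.4, -3.3]
opening: 0.367
```

```bash
python3 - <<'E'
from h import *
snap('wrist','w10');snap('scene','s10')
p=cv2.imread('pics/s10.png'); cv2.imwrite('pics/s10c.png',cv2.resize(p[110:230,190:310],None,fx=5,fy=5,interpolation=cv2.INTER_CUBIC))
p=cv2.imread('pics/w10.png'); cv2.imwrite('pics/w10c.png',cv2.resize(p[30:200,190:350],None,fx=4,fy=3.5,interpolation=cv2.INTER_CUBIC))
E
```

```text
(no output)
```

View pics/w10c.png

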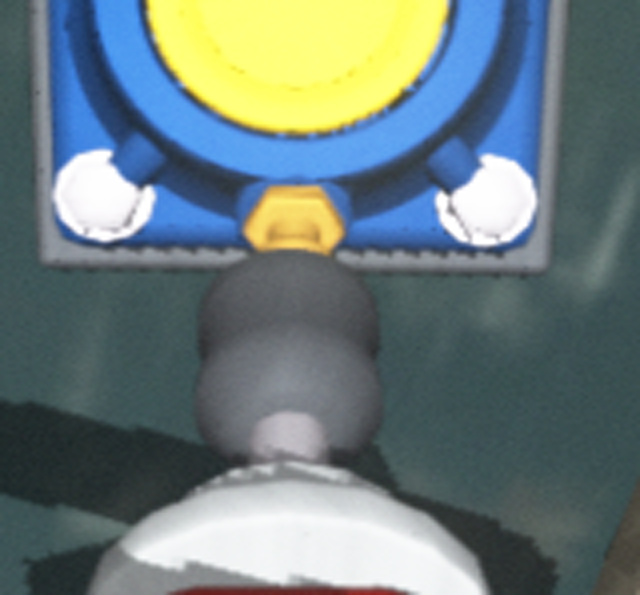

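View pics/s10c.png

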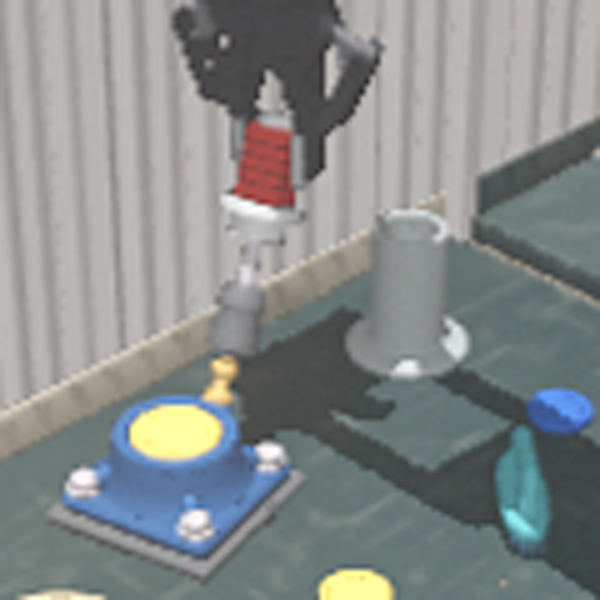

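```bash
python3 - <<'E'
from h import *
z=np.load('pics/w10.npz');T=R.from_rotvec(z['rot']).as_matrix(); c=cam('wrist',z['pos'],z['rot'])
t=np.radians(26.); a=np.array([0,-np.cos(t),-np.sin(t)]); nn=np.array([0,-np.sin(t),np.cos(t)]); g=np.array([-.0004,.1575,.0042])
W=lambda X:T@X+z['pos']
cp=W(g-.102*a); print('coupler',cp); C=cam('scene')
cr=lambda X:(proj(C,X)-[190,110])*5+2
print('mouth',cr(W(g-.1155*a)),'shoulder? grip',cr(W(g)),'ball',cr([[.465,.1552,.067],[.4655,.1555,.067]]))
ring=np.array([W(g-.1155*a+.0155*(np.cos(k)*nn+np.sin(k)*np.array([1,0,0]))) for k in np.linspace(0,6.28,40)]); r=cr(ring); print(r.min(0),r.max(0))
ring=np.array([W(g-.024*a+.026*(np.cos(k)*nn+np.sin(k)*np.array([1,0,0]))) for k in np.linspace(0,6.28,40)]); r=cr(ring); print('collar',r.min(0),r.max(0))
print('hex w',proj(c,[[.465-.018*.167,.1552+.018*.471,.067-.018*.866]]),'obs',(263.75,30+215/3.5))
B=np.array([.4650,.1552,.067]);A=np.array([.167,-.471,.866]); print('off',(cp-B),(cp-B)@A, (cp-B)-((cp-B)@A)*A)
E
```

```text
coupler [0.46934336 0.14072895 0.09214966]
mouth [[235.72364072 346.81265472]] shoulder? grip [[276.10606759 162.35689118]] ball [[227.12946732 371.37326135]
 [226.23542861 371.20607053]]
[210.98609358 339.97253054] [260.49430416 353.72399423]
collar [225.64786538 190.89892989] [309.57229251 211.51310914]
hex w [[263.20375132  94.34933423]] obs (263.75, 91.42857142857143)
off [ 0.00434336 -0.01447105  0.02514966] 0.02932081227900647 [-0.00055322 -0.00066095 -0.00024216]
```

Call:
move_arm(
  motion=[
    [0,0.003,-0.005,0],
    [-0.001,0.0055,-0.009,0],
    [-0.0015,0.0075,-0.013,0],
    [-0.0019,0.0085,-0.015,0],
    [-0.0019,0.0085,-0.015,0],
  ],
)

```text
time_s: 11.28
position: [0.4856, 0.1036, 0.3273]
tcp_rot: [-1.555, -0.262, 0.269]
contact_force: [-3.6, 1.1, -0.6]
opening: 0.372
```

```bash
python3 - <<'E'
from h import *
snap('wrist','w11');snap('scene','s11')
p=cv2.imread('pics/s11.png'); cv2.imwrite('pics/s11c.png',cv2.resize(p[130:230,190:290],None,fx=6,fy=6,interpolation=cv2.INTER_CUBIC))
p=cv2.imread('pics/w11.png'); cv2.imwrite('pics/w11c.png',cv2.resize(p[30:200,190:350],None,fx=4,fy=3.5,interpolation=cv2.INTER_CUBIC))
E
```

```text
(no output)
```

View pics/w11c.png

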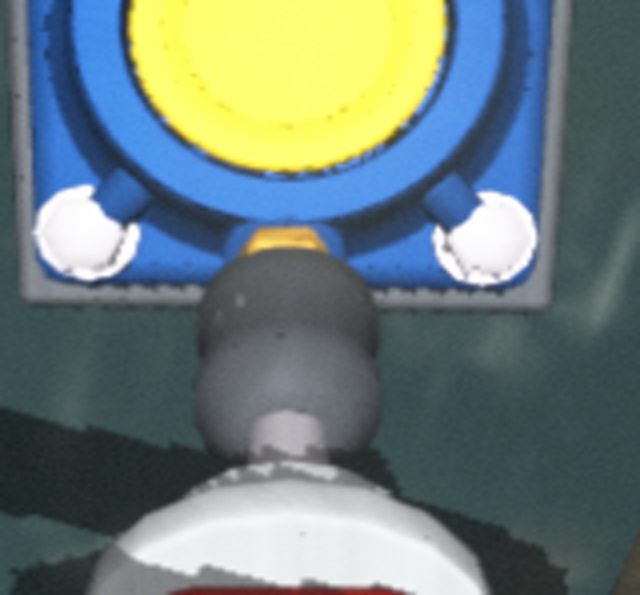

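View pics/s11c.png

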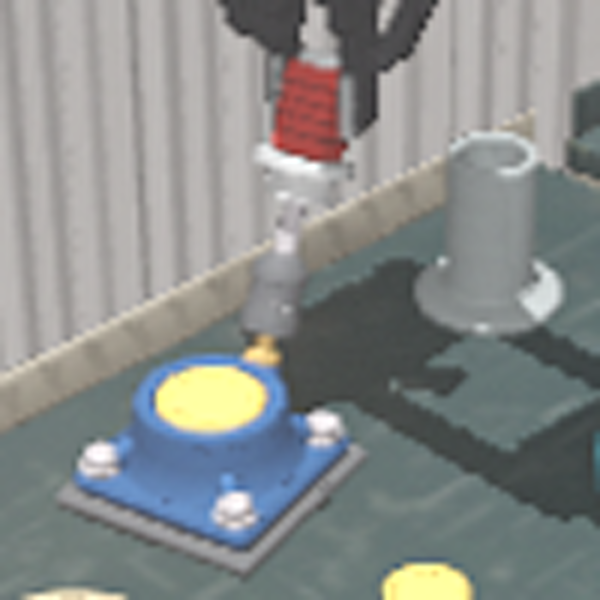

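Call:
move_arm(
  motion=[
    [-0.0014,0.002,-0.004,0],
    [-0.002,0.004,-0.0075,0],
    [-0.003,0.006,-0.0115,0],
    [-0.0036,0.0077,-0.0147,0],
    [-0.0036,0.0077,-0.0147,0],
  ],
)

```text
time_s: 11.8
position: [0.4823, 0.1111, 0.3128]
tcp_rot: [-1.557, -0.263, 0.268]
contact_force: [-1.9, -3.5, 6.1]
opening: 0.361
```

```bash
python3 - <<'E'
from h import *
s=manip.get_state();print(s['contact_force'],s['position'],s['ft_torque'])
snap('wrist','w12');snap('scene','s12')
p=cv2.imread('pics/s12.png'); cv2.imwrite('pics/s12c.png',cv2.resize(p[130:230,190:290],None,fx=6,fy=6,interpolation=cv2.INTER_CUBIC))
p=cv2.imread('pics/w12.png'); cv2.imwrite('pics/w12c.png',cv2.resize(p[30:200,190:350],None,fx=4,fy=3.5,interpolation=cv2.INTER_CUBIC))
E
```

```text
[-1.93736617 -3.54785804  6.05561579] [0.48230425 0.11110832 0.31280377] [-0.7005549   0.53377345  0.18101809]
```

View pics/w12c.png

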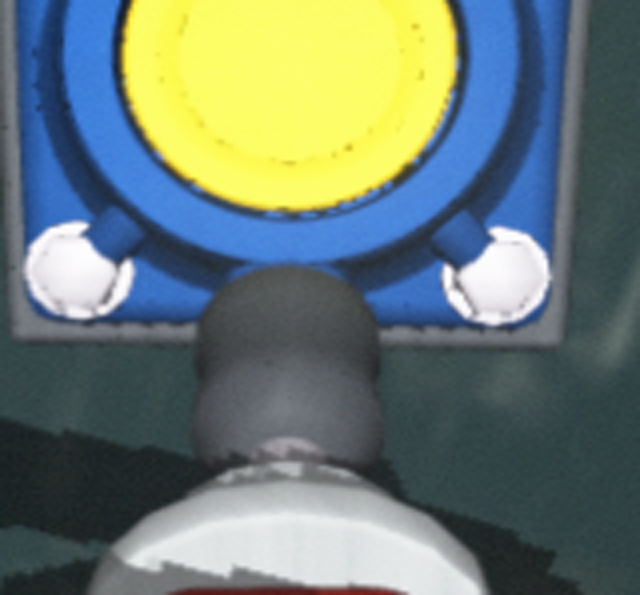

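View pics/s12c.png

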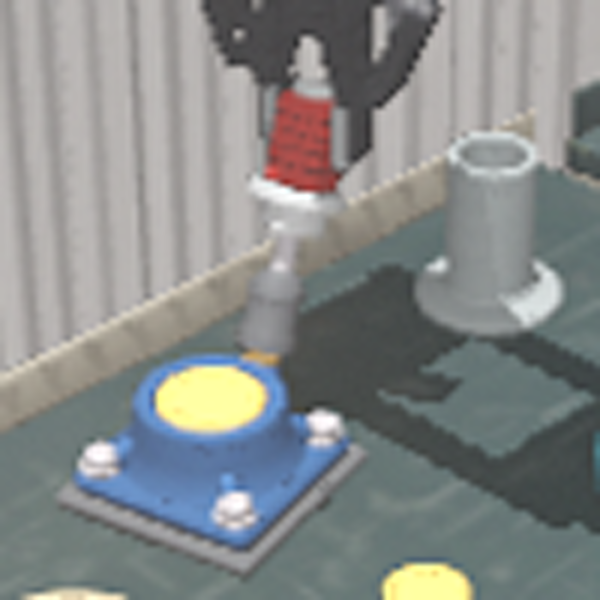

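Call:
move_arm(
  motion=[
    [0,-0.0005,-0.002,0],
    [0,-0.001,-0.004,0],
    [-0.0001,-0.002,-0.006,0],
    [-0.0002,-0.0026,-0.008,0],
    [-0.0002,-0.0032,-0.01,0],
    [-0.0002,-0.0032,-0.01,0],
  ],
)

```text
time_s: 12.4
position: [0.4832, 0.108, 0.3051]
tcp_rot: [-1.556, -0.266, 0.265]
contact_force: [-2.7, -0.4, 12.4]
opening: 0.369
```

```bash
python3 - <<'E'
from h import *
s=manip.get_state();print(s['contact_force'],s['position'],s['ft_torque'])
snap('wrist','w13');snap('scene','s13')
p=cv2.imread('pics/s13.png'); cv2.imwrite('pics/s13c.png',cv2.resize(p[130:230,190:290],None,fx=6,fy=6,interpolation=cv2.INTER_CUBIC))
from gun import gun
gun('w13')
E
```

```text
[-2.72022254 -0.37588957 12.38249707] [0.48321364 0.1079984  0.3051458 ] [0.41339399 0.82973803 0.14247466]
normal tool [ 0.0038 -0.4854  0.8743] rms 0.00046918996439005215 tilt deg -29.03575269353811 yaw 0.2509283491982238
```

View pics/w13.png

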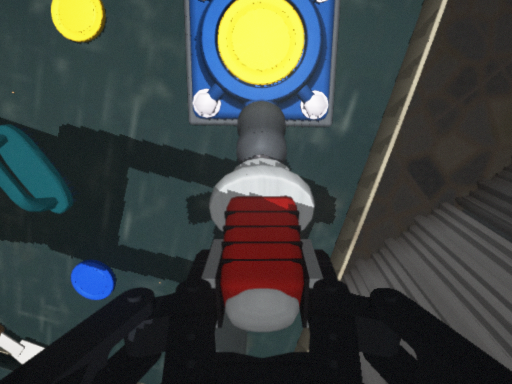

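View pics/s13c.png

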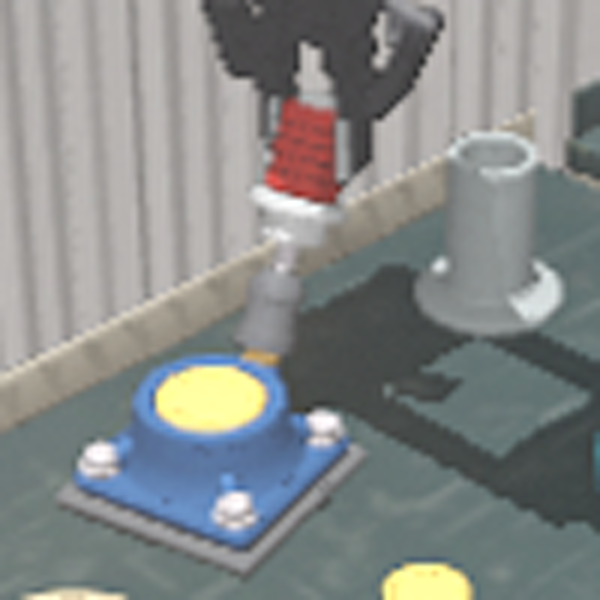

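```bash
cat > jm.py <<'E'
from h import *
from gun import gun
def jm(fn,rb,rm):
    p,d,c,z,T,q0,n=gun(fn)
    t=np.arctan2(-n[1],n[2])
    o,dd=ray(c,[(262,rb)]);o=(o-z['pos'])@T;dd=dd@T;X=(o+dd*(((q0-o)@n)/(dd@n))[:,None])[0]
    a=np.array([0,-np.cos(t),-np.sin(t)]);nn=np.array([0,-np.sin(t),np.cos(t)])
    g=X-.016*nn+.024*a; W=lambda Y:T@Y+z['pos']
    rows=[]
    for j in np.arange(0,.0145,.001):
        m=g-(.1155-j)*a
        ring=np.array([W(m+.0155*(np.cos(k)*nn+np.sin(k)*np.array([1,0,0]))) for k in np.linspace(-.6,.6,31)])
        rows.append(proj(c,ring)[:,1].min())
    j=np.interp(rm,rows,np.arange(0,.0145,.001)); print('rows',rows[0],rows[-1],'j',j,'g',g)
    C=W(g-(.102-j)*a); print('coupler',C.round(4),'axis',(T@a).round(3))
    return C
if __name__=='__main__':
    for fn in ('w9','w10','w12','w13'):
        p=load(fn,'wrist')[0].astype(float); col=p[60:215,255:270].mean(1); 
        r=np.arange(60,215)
        # collar/red boundary
        rr=(col[:,0]-col[:,1]); rb=r[np.argmax(rr>60)]; print(fn,'red start',rb)
        print([ (int(k),col[k-60].astype(int).tolist()) for k in range(88,114,2)])
E
python3 jm.py
```

```text
w9 red start 198
[(88, [101, 132, 134]), (90, [97, 128, 130]), (92, [97, 129, 131]), (94, [96, 128, 129]), (96, [96, 128, 129]), (98, [96, 128, 130]), (100, [105, 130, 133]), (102, [130, 137, 143]), (104, [139, 144, 151]), (106, [144, 150, 157]), (108, [147, 153, 160]), (110, [145, 152, 159]), (112, [143, 149, 156])]
w10 red start 199
[(88, [249, 225, 110]), (90, [248, 220, 106]), (92, [246, 215, 103]), (94, [237, 197, 94]), (96, [222, 179, 85]), (98, [222, 178, 84]), (100, [229, 188, 98]), (102, [98, 98, 95]), (104, [94, 98, 100]), (106, [97, 101, 104]), (108, [100, 103, 106]), (110, [98, 101, 105]), (112, [96, 100, 104])]
w12 red start 200
[(88, [246, 242, 84]), (90, [110, 116, 110]), (92, [62, 93, 143]), (94, [77, 134, 217]), (96, [76, 136, 221]), (98, [75, 135, 220]), (100, [75, 134, 219]), (102, [72, 132, 217]), (104, [65, 114, 190]), (106, [72, 88, 111]), (108, [81, 84, 82]), (110, [83, 87, 85]), (112, [85, 89, 89])]
w13 red start 198
[(88, [72, 124, 202]), (90, [77, 135, 219]), (92, [74, 134, 219]), (94, [73, 132, 217]), (96, [72, 131, 217]), (98, [71, 128, 213]), (100, [61, 96, 152]), (102, [79, 85, 89]), (104, [83, 87, 86]), (106, [86, 89, 89]), (108, [87, 91, 92]), (110, [87, 91, 92]), (112, [86, 90, 91])]
```

```bash
python3 - <<'E'
from jm import jm
import numpy as np
B=np.array([.4645,.1551,.067])
for f,rb,rm in (('w9',198,101),('w10',198.5,101.5),('w12',199.5,106.5),('w13',198,100.8)):
    C=jm(f,rb,rm); print('C-B',((C-B)*1e3).round(1))
E
```

```text
normal tool [ 0.0048 -0.4348  0.9005] rms 0.00045176998783447674 tilt deg -25.772809298419126 yaw 0.3078231521884642
rows 102.15174305650304 112.79776001481912 j 0.0 g [-0.00037987  0.15746614  0.00424933]
coupler [0.4701 0.0974 0.1508] axis [ 0.149 -0.407  0.901]
C-B [  5.6 -57.7  83.8]
normal tool [ 0.002  -0.4352  0.9003] rms 0.00045216254574613186 tilt deg -25.79652946645874 yaw 0.127900609969354
rows 102.32359557808023 113.00190506563342 j 0.0 g [-0.00037983  0.15715831  0.00410999]
coupler [0.4695 0.1403 0.0923] axis [ 0.149 -0.409  0.9  ]
C-B [  5.  -14.8  25.3]
normal tool [ 0.0023 -0.436   0.9   ] rms 0.0004438531673039926 tilt deg -25.845922632316256 yaw 0.14540265250252582
rows 102.6727779438644 113.41558843938842 j 0.005149062942105571 g [-0.00037976  0.1565697   0.00382457]
coupler [0.4659 0.1537 0.069 ] axis [ 0.147 -0.409  0.901]
C-B [ 1.4 -1.4  2. ]
normal tool [ 0.0038 -0.4854  0.8743] rms 0.00046918996439005215 tilt deg -29.03575269353811 yaw 0.2509283491982238
rows 93.61363259349693 105.2979366378288 j 0.008771314699442853 g [-0.00037886  0.15628319  0.00432275]
coupler [0.4666 0.1542 0.0673] axis [ 0.16  -0.456  0.875]
C-B [ 2.1 -0.9  0.3]
```

Call:
move_arm(
  motion=[
    [-0.0005,0.0001,-0.003,0],
    [-0.001,0.0003,-0.004,0],
    [-0.0015,0.0005,-0.0055,0],
    [-0.0015,0.0005,-0.0055,0],
    [-0.0015,0.0005,-0.0055,0],
  ],
)

```text
time_s: 12.92
position: [0.4829, 0.1082, 0.3027]
tcp_rot: [-1.558, -0.269, 0.262]
contact_force: [-4.7, -5.3, 16.1]
opening: 0.365
```

```bash
python3 - <<'E'
from h import *
s=manip.get_state();print(s['contact_force'],s['position'],s['ft_torque'])
snap('wrist','w14');snap('scene','s14')
p=cv2.imread('pics/s14.png'); cv2.imwrite('pics/s14c.png',cv2.resize(p[130:230,190:290],None,fx=6,fy=6,interpolation=cv2.INTER_CUBIC))
p=cv2.imread('pics/w14.png'); cv2.imwrite('pics/w14c.png',cv2.resize(p[30:200,190:350],None,fx=4,fy=3.5,interpolation=cv2.INTER_CUBIC))
p=load('w14','wrist')[0].astype(float); col=p[60:215,255:270].mean(1); rr=(col[:,0]-col[:,1]); print(60+np.argmax(rr>60))
print([ (int(k),col[k-60].astype(int).tolist()) for k in range(92,112,2)])
E
```

```text
[-4.67022915 -5.255414   16.09093903] [0.48294729 0.10824523 0.30268874] [-0.23347586  1.23522739  0.30575385]
197
[(92, [75, 134, 219]), (94, [73, 133, 218]), (96, [72, 132, 217]), (98, [69, 125, 207]), (100, [59, 88, 134]), (102, [80, 85, 87]), (104, [83, 86, 86]), (106, [86, 90, 90]), (108, [88, 91, 92]), (110, [88, 92, 93])]
```

View pics/s14c.png

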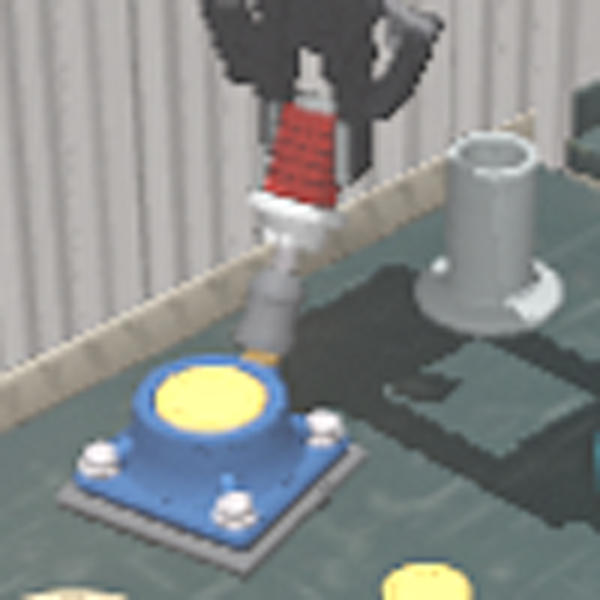

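View pics/w14c.png

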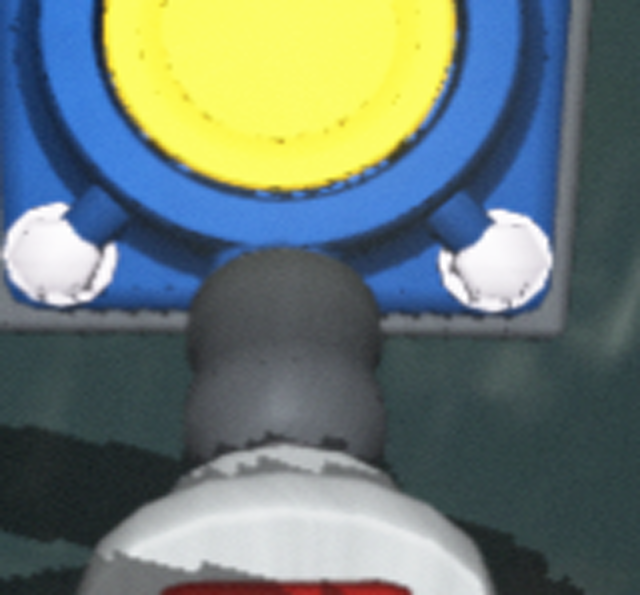

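```bash
python3 - <<'E'
from jm import jm
import numpy as np
B=np.array([.4645,.1551,.067])
C=jm('w14',197.3,100.2); print('C-B',((C-B)*1e3).round(1))
E
```

```text
normal tool [ 0.0019 -0.4971  0.8677] rms 0.0004648172542657789 tilt deg -29.80978489159046 yaw 0.12466022250562381
rows 91.24660390856637 103.14906950833975 j 0.010655701937285175 g [-0.00037701  0.15644142  0.00453552]
coupler [0.4672 0.1545 0.0668] axis [ 0.161 -0.466  0.87 ]
C-B [ 2.7 -0.6 -0.2]
```

Call:
move_arm(
  motion=[
    [-0.0015,0,-0.0031,0],
    [-0.002,0,-0.0031,0],
    [-0.0024,-0.0001,-0.0031,0],
    [-0.0024,-0.0001,-0.0031,0],
    [-0.0024,-0.0001,-0.0031,0],
    [-0.0024,-0.0001,-0.0031,0],
  ],
)

```text
time_s: 13.52
position: [0.482, 0.1079, 0.3025]
tcp_rot: [-1.559, -0.273, 0.259]
contact_force: [-2.7, -3.3, 15.3]
opening: 0.368
```

```bash
python3 - <<'E'
from h import *
s=manip.get_state();print(s['contact_force'],s['position'],s['ft_torque'])
snap('wrist','w15')
p=load('w15','wrist')[0].astype(float); col=p[60:215,255:270].mean(1); rr=(col[:,0]-col[:,1]); print(60+np.argmax(rr>60))
print([ (int(k),col[k-60].astype(int).tolist()) for k in range(92,108,2)])
from jm import jm
C=jm('w15',197.5,100.2);print((C-np.array([.4645,.1551,.067]))*1e3)
E
```

```text
[-2.72678624 -3.27590705 15.33952733] [0.48197816 0.10790803 0.30251818] [-0.24522327  0.98523393  0.17545129]
197
[(92, [74, 134, 219]), (94, [73, 133, 218]), (96, [71, 131, 217]), (98, [62, 111, 186]), (100, [72, 88, 112]), (102, [83, 87, 86]), (104, [84, 88, 88]), (106, [87, 90, 91])]
normal tool [ 0.0029 -0.5027  0.8645] rms 0.0004660575364769912 tilt deg -30.17816686056348 yaw 0.19197823294291758
rows 90.36827013702633 102.40247705043143 j 0.011536823942351032 g [-0.00037472  0.15623004  0.00448239]
coupler [0.4674 0.1541 0.0678] axis [ 0.158 -0.471  0.868]
[ 2.87270386 -0.9956679   0.76933419]
```

View pics/w15.png

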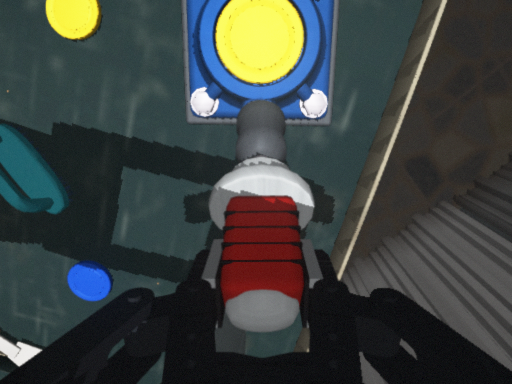

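```bash
python3 - <<'E'
from h import *
snap('scene','s15'); p=cv2.imread('pics/s15.png'); cv2.imwrite('pics/s15c.png',cv2.resize(p[165:205,215:255],None,fx=14,fy=14,interpolation=cv2.INTER_CUBIC))
p0=cv2.imread('pics/s4.png'); cv2.imwrite('pics/s4d.png',cv2.resize(p0[165:205,215:255],None,fx=14,fy=14,interpolation=cv2.INTER_CUBIC))
C=cam('scene'); A=np.array([.5*np.sin(np.radians(19.5)),-.5*np.cos(np.radians(19.5)),.866]); e1=np.array([np.cos(np.radians(19.5)),np.sin(np.radians(19.5)),0]);e2=np.cross(A,e1)
B=np.array([.4655,.1553,.067]); k=np.linspace(0,2*np.pi,60)
cr=lambda X:(proj(C,X)-[215,165])*14+6.5
print('ball',cr(B))
for e in (0,3,6):
    r=cr(np.array([B+(e*1e-3-.0135)*A+.0155*(np.cos(t)*e1+np.sin(t)*e2) for t in k])); print(e,'mouth bbox',r.min(0),r.max(0),'center',cr(B+(e*1e-3-.0135)*A))
r=cr(np.array([B-.021*A+.0095*(np.cos(t)*e1+np.sin(t)*e2) for t in k])); print('hexbot',r.min(0),r.max(0))
E
```

```text
ball [[285.07342748 269.9513024 ]]
0 mouth bbox [201.12562586 309.57159646] [338.51887709 349.11965189] center [[269.8701917  329.25882188]]
3 mouth bbox [204.48612803 296.4601853 ] [341.91030579 335.88910439] center [[273.24522769 316.09148338]]
6 mouth bbox [207.84865788 283.34191604] [345.30367417 322.65152647] center [[276.62224606 302.91720518]]
hexbot [219.34675692 349.97301978] [303.49882325 374.39149197]
```

View pics/s15c.png

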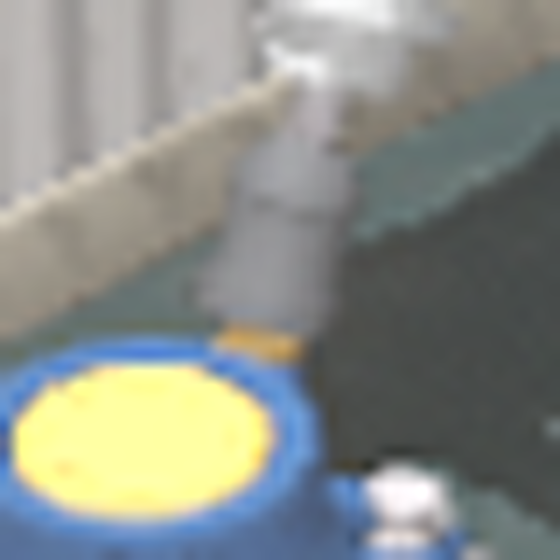

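View pics/s4d.png

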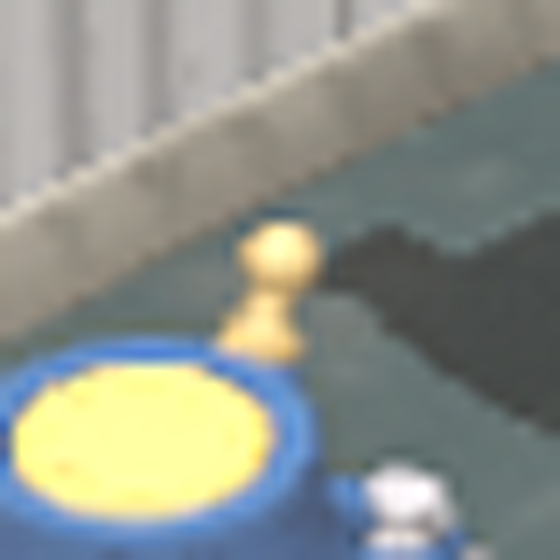

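```bash
python3 - <<'E'
from h import *
for i in range(4): snap('top','t16')
s=manip.get_state();print(s['time_s'],s['contact_force'],s['position'],s['opening'])
manip.snapshot('wrist'); snap('wrist','w16')
from jm import jm
jm('w16',197.3,99.2)
E
```

```text
13.8167 [-3.7673482  -3.50397431 14.1619009 ] [0.48197219 0.10788148 0.30248105] 0.36618636585941505
normal tool [ 0.0024 -0.5014  0.8652] rms 0.00047212137425707606 tilt deg -30.092635988543133 yaw 0.16183950050319268
rows 90.47774156482726 102.47506102304094 j 0.010310809643262132 g [-0.00037474  0.15631987  0.00455251]
coupler [0.4672 0.1546 0.0665] axis [ 0.158 -0.47   0.868]
```

View pics/t16.png

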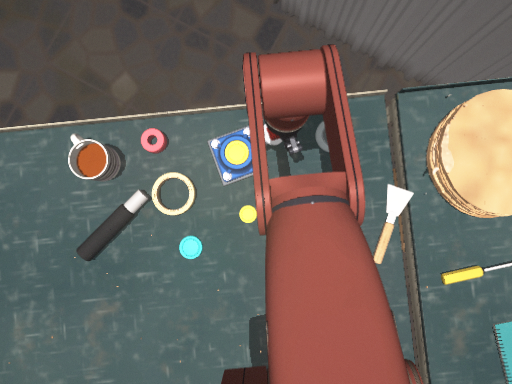

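The pose is stable. The tape at (173,194) and the ribbon at (153,140) haven't moved, and the cover is flush. I'm handing the job in.

```bash
python3 - <<'E'
from workcell import manip
print(manip.finish_job()); s=manip.get_state(); print(s['time_s'],s['contact_force'],s['opening'])
E
```

```text
the job is handed in; nothing more can be done
None
the job is handed in; nothing more can be done
```

I pressed the cover home first, then snapped the gun's coupler onto the nipple. I handed in at about 14 s with the gun still gripped and pressed.

**What I did**
- **Cover:** I pushed it down at its middle with the shut fingers until they stopped at rim height under about 28 N.
- **Tilting the gun:** the moves allow no tilt, so I lifted the gun by its red grip and levered it over against the drip cup's rim so that it swung in the pads. That gave 26°, and pressing it onto the nipple brought it to 30°.
- **Nipple:** I pressed the coupler onto the ball along the nipple's axis and kept pushing.

**Last checks**
- **Cover:** its top measured 55 mm, against the 54 mm expected when home. It looks level in the pictures, but the depth fits were too noisy to confirm level.
- **Alignment:** the gun's tilt measured 30.1°. The coupler point was at the ball's height (66.5 mm against 67 mm), and its mouth sat just above the hexagon, as it should once snapped home. I did not pull on it to test the snap.
- **Spring:** squeezed about 10 to 11 mm of 14 mm, measured in the wrist camera.
- **Bystanders:** the tape and the ribbon roll had not moved.

**Disagreements**
- The push along the axis read about 16 to 17 N, more than the roughly 11 N the spring should give at that squeeze.
- A side load of about 4 to 5 N remained.
- The ball and coupler positions differed sideways by about 1.5 to 3 mm, partly calibration error.

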